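# Swap two sample jars in a sloped spring-pad stand

## Task

The two sample jars in the sloped two-bay stand are in each other's place: swap them, so that each sits in the bay the other had, pressed in past the spring pad until it bottoms firmly on the bay's floor, and released. You can park a jar on the dark mat on the way. Press the jars home with a firm push (about 15 to 20 N) but do not slam or ram them, do not turn a jar over, and leave the other things on the bench where they are.

Things in the scene. Friction and masses are not known exactly. Their poses are not given: they have to be found in the camera images.
- jar_blue: closed round sample jar, white with a blue cap and a paper band; 56 mm diameter over its whole height (cap included), 110 mm tall, the bottom 12 mm tapering to a 38 mm foot; 0.2 to 0.42 kg. Origin: centre of its underside; z along its axis to the cap. At the start it sits fully home in one of the two bays (which one varies), leaning with the bay.
- jar_red: closed round sample jar, brown with a red cap and a paper band; 56 mm diameter over its whole height (cap included), 110 mm tall, the bottom 12 mm tapering to a 38 mm foot; 0.2 to 0.42 kg. Origin: centre of its underside; z along its axis to the cap. At the start it sits fully home in one of the two bays (which one varies), leaning with the bay.
- bay_left: the left (+y) bay. Origin: centre of its floor, where the centre of a home jar's underside lies. z: axis of a home jar, leaning 30 degrees from vertical towards the robot; y: along the stand, to the left; x: up the slope. In its frame, mm: floor z = 0; front fence face at x = -28, up to z = 47, the jar leans on it; side walls 66 apart, up to z = 33; back block x = 47.
- bay_right: the right (-y) bay. Origin: centre of its floor, where the centre of a home jar's underside lies. z: axis of a home jar, leaning 30 degrees from vertical towards the robot; y: along the stand, to the left; x: up the slope. In its frame, mm: floor z = 0; front fence face at x = -28, up to z = 47, the jar leans on it; side walls 66 apart, up to z = 33; back block x = 47.
- pad_left: sprung rubber pad at the back of the left bay: round bar 14 mm thick, 28 wide, 34 mm above the floor. It stands 4 mm into the jar's place, yields up the slope by 10 mm (2 to 7 N) and pinches the jar on the fence, so the jar's weight alone does not take it down: push it in (4 to 10 N), or pull it out, along the bay's axis; home = hard stop on the floor. Origin: as the bay's while out.
- pad_right: sprung rubber pad at the back of the right bay: round bar 14 mm thick, 28 wide, 34 mm above the floor. It stands 4 mm into the jar's place, yields up the slope by 10 mm (2 to 7 N) and pinches the jar on the fence, so the jar's weight alone does not take it down: push it in (4 to 10 N), or pull it out, along the bay's axis; home = hard stop on the floor. Origin: as the bay's while out.
- floor_left: hard plastic floor plate of the left bay, 68 x 66 mm; origin and axes as the bay's (its upper face is z = 0).
- floor_right: hard plastic floor plate of the right bay, 68 x 66 mm; origin and axes as the bay's (its upper face is z = 0).
- stand: fixed stand: black base 170 x 350 x 10 mm with two white sloped bays, 130 mm apart along its y, their origins 60 mm above the bench. Origin: on the bench, 60 mm straight below the midpoint of the bay origins; z up, x away from the robot, y to the left.
- bar (a point): middle of the steel bar (12 mm thick) of the stand's hoop: level, along the stand's y, 165 mm to each side, 220 mm above the bench, then sloping back to upright legs 70 mm behind it. It is in the way of a gripper pointing straight down at a home jar, but leaves the way along the jar's leaning axis free (76 mm from that axis, on the far side).
- park (a point): free spot on the dark rubber mat (mat 160 x 220 x 4 mm, flat and fixed on the bench), on its upper face, 40 mm to -y of its centre in its own frame; z up, x and y along the mat's sides. A jar can stand upright here
- vial: small clear jar with white cap, 40 mm diameter, 75 mm tall, standing on the mat 115 mm to +y of the parking spot. Bystander. Origin: centre of underside
- beaker: open glass beaker, 72 mm diameter, 95 mm tall. Bystander. Origin: centre of underside
- reagent: brown bottle with black cap, 68 mm diameter, 170 mm tall. Bystander. Origin: centre of underside
- rinse: white bottle with blue cap, 60 mm diameter, 150 mm tall. Bystander. Origin: centre of underside
- tip_box: orange divided open box 120 x 85 x 60 mm. Bystander. Origin: centre of underside
- spatula: spatula with blue handle, 170 mm long, lying along its x. Bystander. Origin: centre of underside

How it is judged:
By the outcome, as a careful person would: the job done as asked, in the order asked, and still so for the second after the job is handed in, with the robot touching nothing.
It also fails if it takes over 72 s, if anything falls off the work surface, if the arm or the gripper's body presses on something with over 40 N, if the wrist force passes 120 N, or if a joint passes its speed limit or range.

## Robot

A 6-joint arm with a two-finger parallel gripper is mounted at the origin on the work surface. World frame = base frame: x ahead of the robot, y to its left, z up, the work surface at z = 0. Lengths are in mm, angles in degrees, forces in N, time in s.
With the tool pointing down it reaches from about 300 to 850 mm from the base axis. Payload 4.2 kg.
Tool frame: the origin (TCP) lies midway between the tips of the shut fingers; the grasp point (between the pads) lies 19 mm behind it; z points along the fingers, y is the line along which they close (so a half turn about z gives the same grasp; the last joint's range is limited). The gripper opens to 91 mm and grips with 3 to 60 N. Pads are 32 mm wide; open, the fingers measure 118 mm over their backs; the gripper's body (76 mm by 178 mm) begins 60 mm behind the grasp point.
Start: joints at [-68.297, 18.312, 89.639, -0, 72.044, -1.146], TCP at [223.284, -529.894, 213.976] pointing down, gripper open.
Joint ranges: [-177.97, 177.97], [-48.28, 115.42], [12.27, 149.76], [-77.06, 257.06], [2.81, 150.46], [-146.56, 146.56]. Speed limits (degrees/s): [147.25, 147.25, 180, 180, 180, 180].

## Interface

Orientations are given as [roll, pitch, yaw] about the fixed x, y, z axes, in that order (R = Rz(yaw) Ry(pitch) Rx(roll)).
In Python, from workcell import env gives the robot as it stands.
- The arm moves only by the tool send_rows, never from a script. Its argument "steps" is a list that holds one entry, the list of rows, each a list of 5 numbers: the shift along the tool's x, y, z scaled (see below), then the turn about the tool's z scaled (see below), then the opening, from 0 (shut) to 1 (fully open). In form: [[[dx, dy, dz, yaw, fingers], ...]]. A call has 1 to 5 rows; each row shifts and turns the commanded pose from where the row before left it, along the tool's axes as they then stand; what a row does not reach is not made up. The controller multiplies each number of a shift by 0.04 m and each number of a turn by 0.12 rad. A row lasts 1/12 s, in which the tool goes at most 41.7 mm and 7.16 degrees, less where a joint would pass 70% of its speed; a pose out of reach is approached as far as the arm can. A call with a number of a shift or a turn outside -1 to 1 is refused whole. A call with a gripper value outside its range is refused whole. The fingers move at their own pace and stop on an object; "squeeze" is the grip in N (left out, the last holds). Time passes only in rows, so rows that do not move let the fingers close. It gives the time, the measured TCP pose, the force, the opening and the grip force at its end, in the units of the state.
- env.state(): the state, without advancing time (a new reading comes with each control period).
- env.grab_frame(name): name is "scene" or "top" or "wrist"; returns a dict with "pixels" (480x640x3 uint8, red, green, blue), "depth" (480x640 float32, mm along the optical axis (not along the pixel's ray), 0 where there is no reading), "intrinsics" (3x3 intrinsics, pixels), "cam_to_world" (4x4, takes a point from camera to world coordinates). Camera axes: x right, y down, z forward; pixel columns grow to the right and rows downward; lengths in mm; the calibration is good to about 2 mm. A picture is of the moment at which its call begins.
- env.job_done(): hands the job in; it is judged then, once.
The state is a dict: "time_s": time; "qpos": joint angles; "qvel": joint speeds; "effort": joint torques, N m; "ee_pos": TCP position; "ee_rot": TCP orientation; "force": force on the tool from outside, world axes, zero at the start; "torque": the same for the moment, N m; "gripper_width": finger opening in mm; "gripper_force": force on a finger pad.
Only numpy, scipy, OpenCV 4.12 (cv2) and the standard library are available. Lean on these libraries where they do the work, as an engineer would, in place of code of your own. Each camera call takes 0.05 s, during which the arm holds its last target. There are 200 camera calls.

## Working session

There is one attempt and no reset: what is moved stays moved. The work goes in short steps, Python scripts to look and compute and a tool call to move; the robot and the scene stay as the last step left them, time stands still between calls to the robot, and variables do not carry over. Pictures are saved under pics/ and viewed, at most 10 in all, crops included, and the job is handed in when it is done.

Besides the shell and the picture viewer there is one more tool, called after "Request:" by a JSON object that holds its "fn" and its "kwargs", one argument or row to a line. send_rows: Moves the arm, as the interface text tells. Shifts and turns lie within -1 to 1; 1 stands for 0.04 m of shift or 0.12 rad of turn. Its arguments: {"type":"object","properties":{"steps":{"type":"array"},"squeeze":{"type":"number"}},"required":["steps"]}

```bash
mkdir -p pics; ls; python3 - <<'E'
from workcell import env
import cv2,pickle,numpy as np
s=env.state(); print({k:np.round(v,3).tolist() for k,v in s.items()})
f={n:env.grab_frame(n) for n in("scene","top","wrist")}
pickle.dump(f,open('f0.pkl','wb'))
for n in f:
    cv2.imwrite(f'pics/{n}0.png',f[n]['pixels'][:,:,::-1]); print(n,np.round(f[n]['intrinsics'],1).tolist(),np.round(f[n]['cam_to_world'],3).tolist(),(f[n]['depth']>0).mean())
E
```

```text
pics
{'time_s': 0.0, 'qpos': [-68.298, 18.351, 89.706, -0.001, 72.043, -1.145], 'qvel': [0.046, -0.022, -0.067, -0.082, 0.034, -0.001], 'effort': [-0.002, -41.247, -23.197, 0.072, 0.045, -0.0], 'ee_pos': [223.078, -529.424, 213.13], 'ee_rot': [-179.9, -0.001, 22.848], 'force': [0.27, -1.657, 0.006], 'torque': [0.006, 0.009, -0.016], 'gripper_force': 0.0, 'gripper_width': 91.018}
scene [[527.8, 0.0, 320.7], [0.0, 527.8, 238.2], [0.0, 0.0, 1.0]] [[-0.403, 0.722, -0.563, 1156.407], [0.915, 0.311, -0.257, 229.518], [-0.011, -0.619, -0.785, 989.381], [0.0, 0.0, 0.0, 1.0]] 0.9960611979166667
top [[469.6, 0.0, 315.2], [0.0, 469.6, 233.7], [0.0, 0.0, 1.0]] [[0.002, -0.991, 0.134, 393.91], [-0.999, -0.007, -0.035, -28.933], [0.036, -0.134, -0.99, 1172.798], [0.0, 0.0, 0.0, 1.0]] 0.9961555989583334
wrist [[425.3, 0.0, 316.6], [0.0, 425.3, 246.0], [0.0, 0.0, 1.0]] [[0.388, -0.885, -0.257, 294.995], [-0.922, -0.373, -0.106, -499.841], [-0.002, 0.278, -0.961, 382.663], [0.0, 0.0, 0.0, 1.0]] 0.9961686197916667
```

View pics/scene0.png

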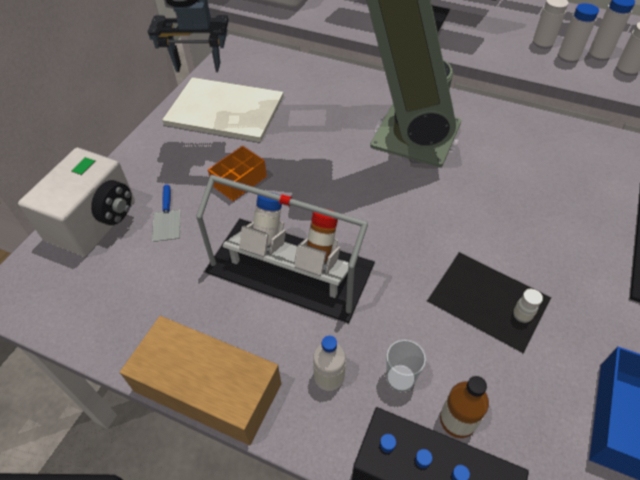

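View pics/top0.png

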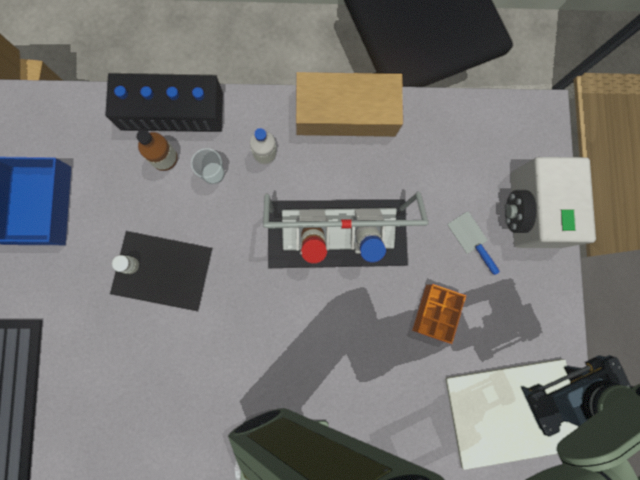

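The scene shows the stand's hoop from about (200,180) to (365,225), with the blue cap at (268,200) and the red cap at (323,215). In the top view red is at (314,248) in the left bay and blue at (372,248) in the right bay. The mat is at about (160,270), with the vial at (125,264).

```bash
cat > h.py <<'E'
import numpy as np,cv2,pickle
def cloud(f):
    d=f['depth'];K=f['intrinsics'];T=f['cam_to_world'];v,u=np.mgrid[:480,:640]
    P=np.stack([(u-K[0,2])/K[0,0]*d,(v-K[1,2])/K[1,1]*d,d],-1)
    return P@T[:3,:3].T+T[:3,3]
def ray(f,u,v,z):
    K=f['intrinsics'];T=f['cam_to_world'];r=T[:3,:3]@np.array([(u-K[0,2])/K[0,0],(v-K[1,2])/K[1,1],1]);o=T[:3,3]
    return o+r*(z-o[2])/r[2]
def mask(f,c):
    h=cv2.cvtColor(f['pixels'],cv2.COLOR_RGB2HSV).astype(int);H,S,V=h[...,0],h[...,1],h[...,2]
    if c=='red':return ((H<6)|(H>174))&(S>150)&(V>60)
    if c=='blue':return (H>100)&(H<125)&(S>130)&(V>50)
    if c=='black':return (V<60)
def blobs(m,amin=30):
    n,l,s,c=cv2.connectedComponentsWithStats(m.astype(np.uint8))
    return [(l==i,s[i],c[i]) for i in range(1,n) if s[i][4]>=amin]
def plane(P):
    # robust plane: refine by median residual
    for _ in range(6):
        c=P.mean(0);n=np.linalg.svd(P-c)[2][2];r=abs((P-c)@n);P=P[r<max(1.5,2*np.median(r))]
    return c,n*np.sign(n[2]),len(P)
E
python3 - <<'E'
from h import *
np.set_printoptions(precision=1,suppress=True)
F=pickle.load(open('f0.pkl','rb'))
for n in('top','scene'):
    f=F[n];C=cloud(f)
    for c in('red','blue'):
        for m,s,ce in blobs(mask(f,c)):
            P=C[m]; md=np.median(P,0)
            if not(300<md[0]<700 and -250<md[1]<150 and md[2]>90): continue
            e=cv2.erode(m.astype(np.uint8),np.ones((3,3)))>0
            print(n,c,s,ce,md,'min',P.min(0),'max',P.max(0))
            if e.sum()>40: print('  plane',plane(C[e]))
    # bar
    P=C.reshape(-1,3);hsv=cv2.cvtColor(f['pixels'],cv2.COLOR_RGB2HSV).reshape(-1,3)
    k=(P[:,2]>212)&(P[:,2]<232)&(P[:,0]>400)&(P[:,0]<650)&(abs(P[:,1]+50)<230)
    B=P[k]; print(n,'bar',k.sum(),B.min(0),B.max(0),np.polyfit(B[:,1],B[:,0],1))
    r=k&(hsv[:,1]>150); print('  red mark',P[r].mean(0) if r.any() else None)
    # black on bench: mat & base
    for m,s,ce in blobs(mask(f,'black')&(C[...,2]<25)&(C[...,2]>-5),500):
        b=m; Q=C[b]; 
        if Q[:,0].mean()<200 or Q[:,0].mean()>750: continue
        rect=cv2.minAreaRect(Q[:,:2].astype(np.float32)); print(n,'black',s,np.median(Q[:,2]),rect)
    for z0,z1,nm in((65,95,'vialish'),):
        m=(C[...,2]>z0)&(C[...,2]<z1)
        for b,s,ce in blobs(m,20):
            Q=C[b].mean(0)
            if 200<Q[0]<600 and 200<Q[1]<500: print(n,'vial',s,Q)
E
```

```text
top red [342 220   9   8  68] [346.1 223.4] [ 543.5 -125.7  228.9] min [ 393.9 -134.1  223.1] max [ 550.6  -28.9 1172.8]
top red [302 236  25  27 523] [313.5 249.6] [495.7 -61.1 155.8] min [393.9 -89.2   9.3] max [ 527.   -28.9 1172.8]
  plane (array([495.5, -61.3, 171.4]), array([ 0.1, -1. ,  0. ]), 268)
top blue [360 237  26  25 505] [372.3 249.2] [ 498.3 -190.7  155.9] min [ 393.9 -243.1    6.5] max [ 524.9  -28.9 1172.8]
  plane (array([ 497.4, -188.4,  167.4]), array([ 0.1, -1. ,  0.2]), 273)
top bar 994 [ 534.3 -280.   212.1] [566.3  44.6 232. ] [ -0.  542.6]
  red mark [ 543.1 -126.   228.5]
top black [270 200 135  21 900] 10.05631107824422 ((612.0724487304688, -126.85920715332031), (47.49111557006836, 340.13336181640625), 1.4495047330856323)
top black [ 111  232  100   78 5102] 4.053887717059752 ((458.21044921875, 307.62066650390625), (214.9594268798828, 153.73956298828125), 79.04690551757812)
top vial [113 255  18  16 222] [471.2 378.6  77.9]
scene red [280 195  11  10  83] [284.6 199.3] [ 550.4 -123.9  228.2] min [ 538.8 -134.3  218.7] max [ 558.  -114.2  233. ]
  plane (ar
[... 368 characters left out ...]
89.4]
  plane (array([ 525.7, -178.7,  167.1]), array([-0.8, -0. ,  0.6]), 125)
scene bar 1067 [ 535.9 -279.7  212. ] [568.2  47.  231.8] [ -0.  547.4]
  red mark [ 550.1 -118.9  226.7]
scene black [630 196  10 107 574] 15.912810014923934 ((177.2850341796875, 587.046875), (334.2421569824219, 21.115631103515625), 3.2476680278778076)
scene black [ 205  247  169   76 4779] 10.154273855320753 ((557.4342651367188, -123.85350036621094), (170.79869079589844, 349.27960205078125), 1.504454255104065)
scene black [ 428  253  122   99 5521] 4.745657175921792 ((459.97467041015625, 309.341796875), (216.0194091796875, 160.777587890625), 78.8482894897461)
scene vial [522 289  20  19 295] [476.2 381.9  78.1]
```

View pics/wrist0.png

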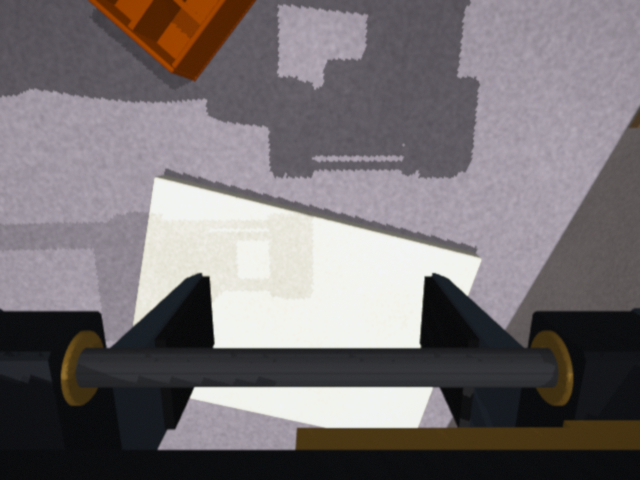

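The wrist view looks along tool -x: the fingers are at the bottom, tool +x is up in the image, and the orange box is at the top left.

Request:
{"fn": "send_rows", "kwargs": {
  "steps": [
    [[0.743,-0.598,-0.244,0,1],[0.743,-0.598,-0.244,0,1],[0.743,-0.598,-0.244,0,1],[0.743,-0.598,-0.244,0,1],[0.743,-0.598,-0.244,0,1]]
  ]
}}

```text
time_s: 0.57
ee_pos: [314.0, -360.2, 262.9]
ee_rot: [-180.0, 0.0, 22.8]
force: [1.4, -1.1, 0.2]
gripper_width: 91.2
gripper_force: 0.0
```

Request:
{"fn": "send_rows", "kwargs": {
  "steps": [
    [[0.743,-0.598,-0.244,0,1],[0.743,-0.598,-0.244,0,1],[0.743,-0.598,-0.244,0,1],[0.743,-0.598,-0.244,0,1],[0.743,-0.598,-0.244,0,1]]
  ]
}}

```text
time_s: 0.98
ee_pos: [404.5, -192.2, 312.0]
ee_rot: [180.0, 0.0, 22.8]
force: [0.1, -0.7, -0.6]
gripper_width: 91.2
gripper_force: 0.0
```

Request:
{"fn": "send_rows", "kwargs": {
  "steps": [
    [[0.743,-0.598,-0.244,0,1],[0.743,-0.598,-0.244,0,1],[0,0,0,0.78,1],[0,0,0,0.78,1],[0,0,0,0.78,1]]
  ]
}}

```text
time_s: 1.4
ee_pos: [440.7, -125.8, 330.9]
ee_rot: [180.0, 0.0, 6.6]
force: [-0.0, -0.3, 0.5]
gripper_width: 91.3
gripper_force: 0.0
```

Request:
{"fn": "send_rows", "kwargs": {
  "steps": [
    [[0,0,0,0.78,1],[0,0,0,0,1]]
  ]
}}

```text
time_s: 1.57
ee_pos: [440.3, -126.6, 330.8]
ee_rot: [-180.0, 0.0, 1.3]
force: [-0.3, 0.1, 0.0]
gripper_width: 90.9
gripper_force: 0.0
```

```bash
cat > cap.py <<'E'
from h import *
from workcell import env
np.set_printoptions(precision=1,suppress=True)
import sys
tag=sys.argv[1]
f=env.grab_frame('wrist'); pickle.dump(f,open(tag+'.pkl','wb'));cv2.imwrite(f'pics/{tag}.png',f['pixels'][:,:,::-1])
s=env.state();print(s['time_s'],s['ee_pos'],s['ee_rot'],s['force'])
C=cloud(f)
for c in('red','blue'):
    for m,st,ce in blobs(mask(f,c),200):
        e=cv2.erode(m.astype(np.uint8),np.ones((5,5)))>0
        P=C[e]; P=P[(P[:,2]>100)&(P[:,2]<260)]
        if len(P)<100: continue
        print(c,st,ce,np.median(P,0),'plane',plane(P))
        lo,hi=np.percentile(P,[1,99],0); print('   range',lo,hi)
E
python3 cap.py w1
```

```text
1.6167 [ 440.3 -126.7  330.8] [-180.     0.     1.5] [0.2 0.8 0.4]
red [ 304   63   33   34 1077] [320.  79.] [ 543.5 -126.9  227.7] plane (array([ 543.7, -127. ,  227.9]), array([ 0., -0.,  1.]), 578)
   range [ 535.7 -135.3  223.6] [ 551.8 -118.5  229.8]
red [ 202  110   73   72 4089] [239.1 145.9] [499.1 -65.  156.5] plane (array([493.5, -63.3, 154.9]), array([-0.5, -0. ,  0.9]), 2348)
   range [473.4 -88.9 143.3] [523.3 -39.4 167.1]
blue [ 364  110   72   72 4070] [398.8 145.8] [ 502.3 -190.4  156.7] plane (array([ 497. , -192.3,  155.2]), array([-0.5, -0. ,  0.9]), 2432)
   range [ 476.4 -216.1  143.3] [ 526.3 -166.4  167.2]
```

View pics/w1.png

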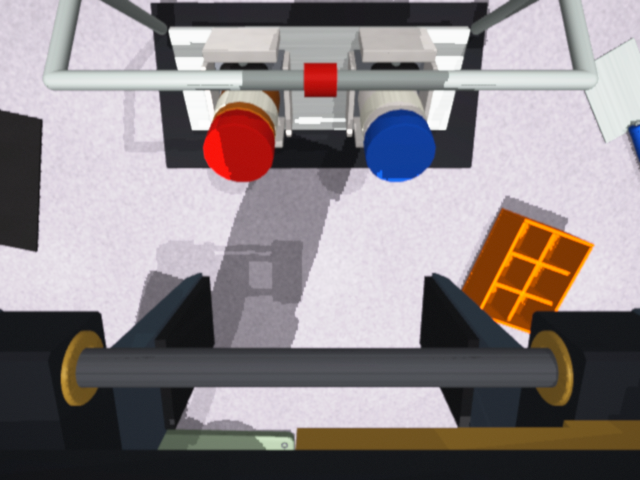

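Wrist view: red cap at (239,146), blue cap at (399,146), bar at row 78 with its red mark at (320,79). The measured cap-top heights of about 155 mm and normals leaning 30° match the expected geometry. I'll descend along the lean to the red jar.

Request:
{"fn": "send_rows", "kwargs": {
  "steps": [
    [[-0.273,-0.537,0.483,0,1],[-0.273,-0.537,0.483,0,1],[-0.273,-0.537,0.483,0,1],[0.432,0.01,0.75,0,1],[0.432,0.01,0.75,0,1]]
  ]
}}

```text
time_s: 2.03
ee_pos: [440.5, -62.4, 213.2]
ee_rot: [180.0, -0.2, 1.6]
force: [1.3, -0.6, -0.5]
gripper_width: 91.1
gripper_force: 0.0
```

Request:
{"fn": "send_rows", "kwargs": {
  "steps": [
    [[0.432,0.01,0.75,0,1],[0.2,0.01,0.35,0,1],[0,0,0,0,1]]
  ]
}}

```text
time_s: 2.28
ee_pos: [465.1, -63.1, 165.7]
ee_rot: [-179.9, 0.4, 1.5]
force: [-0.6, -0.4, 0.4]
gripper_width: 91.3
gripper_force: 0.0
```

```bash
python3 cap.py w2
```

```text
2.3333 [465.3 -63.3 167.6] [-180.     0.2    1.5] [-0.9 -0.   0.3]
red [ 512   86  119   80 7396] [577.2 125.4] [ 544.6 -125.3  227.4] plane (array([ 544.6, -126.1,  227.8]), array([0.1, 0. , 1. ]), 4012)
   range [ 535.4 -135.9  218. ] [ 553.1 -116.4  229.8]
red [  255   161   124   119 12118] [316.9 221.1] [503.1 -62.9 156.9] plane (array([494.5, -63. , 155.3]), array([-0.5, -0. ,  0.9]), 7228)
   range [473.4 -87.4 143.1] [525.  -38.4 167.1]
blue [  528   161   112   120 10860] [589.4 222.7] [ 504.8 -180.8  154.4] plane (array([ 495.6, -186.1,  154.2]), array([-0.5, -0. ,  0.9]), 5504)
   range [ 476.2 -208.   140.2] [ 527.7 -164.5  166.7]
```

View pics/w2.png

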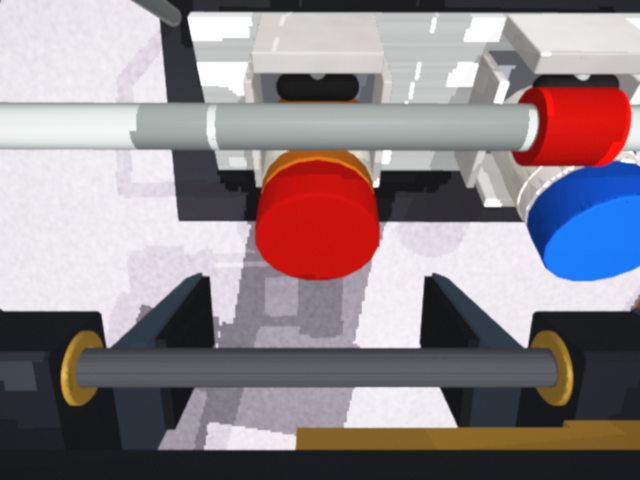

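The red cap fills (317,221), centred between the fingers, and the bar runs along row 125. Now the final approach and grip.

Request:
{"fn": "send_rows", "kwargs": {
  "steps": [
    [[0.34,0.008,0.56,0,1],[0.34,0.0,0.56,0,1],[0,0,0,0,1],[0,0,0,0,0],[0,0,0,0,0]]
  ],
  "squeeze": 40
}}

```text
time_s: 2.75
ee_pos: [493.3, -63.3, 125.9]
ee_rot: [180.0, -0.1, 1.4]
force: [0.4, 0.5, 0.1]
gripper_width: 80.8
gripper_force: 0.0
```

Request:
{"fn": "send_rows", "kwargs": {
  "steps": [
    [[0,0,0,0,0],[0,0,0,0,0],[0,0,0,0,0]]
  ]
}}

```text
time_s: 3.0
ee_pos: [493.3, -63.2, 125.5]
ee_rot: [180.0, -0.1, 1.4]
force: [-0.0, 0.5, 0.0]
gripper_width: 60.8
gripper_force: 0.0
```

Request:
{"fn": "send_rows", "kwargs": {
  "steps": [
    [[0,0,0,0,0],[0,0,0,0,0],[0,0,0,0,0]]
  ]
}}

```text
time_s: 3.25
ee_pos: [493.2, -62.8, 125.2]
ee_rot: [-180.0, -0.0, 1.4]
force: [-2.6, 1.0, 6.1]
gripper_width: 55.3
gripper_force: 40.0
```

Request:
{"fn": "send_rows", "kwargs": {
  "steps": [
    [[-0.1,0,-0.173,0,0],[-0.1,0,-0.173,0,0],[-0.1,0,-0.173,0,0]]
  ]
}}

```text
time_s: 3.5
ee_pos: [481.6, -63.5, 144.6]
ee_rot: [180.0, -0.0, 1.4]
force: [3.8, -0.5, -6.3]
gripper_width: 55.3
gripper_force: 40.0
```

Request:
{"fn": "send_rows", "kwargs": {
  "steps": [
    [[-0.3,0,-0.52,0,0],[-0.3,0,-0.52,0,0],[-0.3,0,-0.52,0,0],[-0.3,0,-0.52,0,0],[0,0,0,0,0]]
  ]
}}

```text
time_s: 3.92
ee_pos: [432.3, -64.9, 231.6]
ee_rot: [179.9, -0.2, 1.4]
force: [-0.2, -0.1, -4.0]
gripper_width: 55.0
gripper_force: 40.0
```

```bash
cat >look.py <<'E'
from h import *
from workcell import env
import sys
np.set_printoptions(precision=1,suppress=True)
tag=sys.argv[1]; ims=[]
s=env.state();print(s['time_s'],s['ee_pos'],s['ee_rot'],s['force'])
for n in('scene','wrist'):
    f=env.grab_frame(n);pickle.dump(f,open(f'{tag}_{n}.pkl','wb'));im=f['pixels'][:,:,::-1]
    if n=='scene': x,y,w,h=[int(a) for a in sys.argv[2:6]]; im=cv2.resize(im[y:y+h,x:x+w],(400,300))
    else:
        im=cv2.resize(im,(400,300))
        C=cloud(f); m=mask(f,'red')|mask(f,'blue')
        for b,st,ce in blobs(m,3000):
            e=cv2.erode(b.astype(np.uint8),np.ones((7,7)))>0; print('cap',ce,plane(C[e]),np.percentile(C[e],[1,99],0))
    ims.append(im)
cv2.imwrite(f'pics/{tag}.png',np.hstack(ims))
E
python3 look.py p3 200 120 200 150
```

```text
3.9167 [432.3 -64.9 231.6] [179.9  -0.2   1.4] [-0.2 -0.1 -4. ]
cap [487.   37.2] (array([ 543.1, -126.2,  228. ]), array([-0.,  0.,  1.]), 1585) [[ 534.7 -135.3  222.7]
 [ 551.2 -116.8  230. ]]
cap [538.4 143.5] (array([ 498.5, -190.1,  156. ]), array([-0.5, -0. ,  0.9]), 4779) [[ 476.8 -214.3  143.1]
 [ 525.9 -164.7  167.2]]
cap [316.6 303.4] (array([444.1, -65.1, 264.8]), array([-0.4, -0. ,  0.9]), 4749) [[432.8 -89.5 252.6]
 [465.6 -40.7 271.9]]
```

View pics/p3.png

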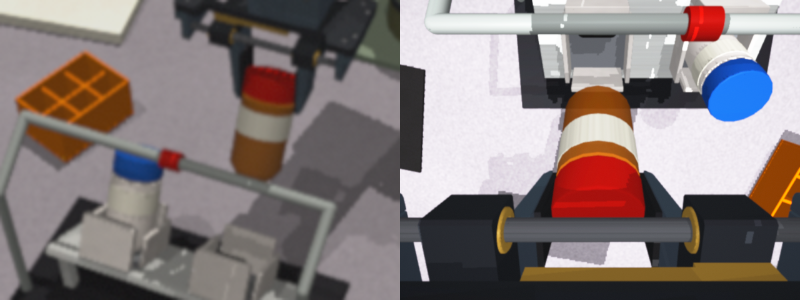

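The red jar came out and is held leaning, with the blue jar still in its bay. Next I measure the held lean and the foot position.

```bash
cat >lean.py <<'E'
from h import *
import sys
from scipy.optimize import least_squares
np.set_printoptions(precision=3,suppress=True)
def lean(f,ee,verbose=True):
    # cylinder side points of held jar (wrist): in y-slices near tool plane -> upper (+x) generator line
    C=cloud(f);P=C[(f['depth']>0)]
    k=(abs(P[:,1]-ee[1])<4)&(P[:,0]>ee[0]-40)&(P[:,0]<ee[0]+110)&(P[:,2]>ee[2]-125)&(P[:,2]<ee[2]+60)
    return P[k]
if __name__=='__main__':
    tag=sys.argv[1];ee=[float(a) for a in sys.argv[2:5]]
    f=pickle.load(open(tag+'.pkl','rb'));Q=lean(f,ee);Q=Q[np.argsort(-Q[:,2])]
    for z in np.arange(ee[2]+50,ee[2]-120,-8):
        q=Q[(Q[:,2]<z)&(Q[:,2]>z-8)]
        if len(q):print(round(z-4),len(q),np.percentile(q[:,0],[5,50,95]))
E
python3 lean.py p3_wrist 432.3 -64.9 231.6
```

```text
270 1033 [445.021 454.56  459.261]
262 991 [432.259 443.739 463.862]
254 308 [463.896 465.801 467.985]
246 456 [466.439 470.103 473.012]
238 362 [472.951 475.748 478.167]
230 301 [478.38  480.565 483.322]
222 640 [483.333 537.212 541.687]
214 228 [486.91  489.071 491.353]
206 211 [491.561 493.607 495.924]
198 196 [496.145 498.378 500.566]
190 131 [500.787 502.521 503.958]
```

```bash
python3 lean.py w2 495 -63 130|head -30; echo; python3 - <<'E'
from h import *
np.set_printoptions(precision=2,suppress=True)
# plane z at given x of both caps
for t,ee in(('w2',(465,-63)),('p3_wrist',(432,-65))):
    f=pickle.load(open(t+'.pkl','rb'));C=cloud(f)
    for c in('red','blue'):
        for m,s,ce in blobs(mask(f,c),3000):
            e=cv2.erode(m.astype(np.uint8),np.ones((5,5)))>0
            c0,n,k=plane(C[e]);
            if abs(n[0])<.3: continue
            P=C[m];inl=P[abs((P-c0)@n)<1.2];print(t,c,c0,n,'corner+',np.percentile(inl[:,0],[.5,99.5]),np.percentile(inl[:,1],[.5,99.5]))
E
```

```text
168 433 [509.45  514.304 517.865]
160 816 [496.425 506.335 522.162]
152 650 [482.613 492.291 526.473]
144 504 [470.234 479.044 530.469]
136 2 [468.782 468.932 469.082]
128 367 [566.167 570.588 574.547]
120 211 [564.958 576.478 579.494]
112 552 [554.512 561.417 583.207]
104 167 [552.453 585.65  588.827]
96 103 [589.468 591.298 593.374]
88 70 [593.866 595.338 596.894]
80 5 [599.274 599.478 599.507]
72 25 [599.51  600.177 600.575]

w2 red [495.11 -62.92 155.67] [-0.49 -0.01  0.87] corner+ [470.83 516.03] [-88.97 -36.86]
w2 blue [ 494.4  -185.57  153.54] [-0.48 -0.    0.88] corner+ [473.55 518.84] [-211.45 -165.23]
p3_wrist red [443.93 -65.13 264.59] [-0.36 -0.01  0.93] corner+ [430.95 457.96] [-91.19 -39.11]
p3_wrist blue [ 498.19 -190.55  155.79] [-0.49 -0.    0.87] corner+ [473.61 518.65] [-217.88 -165.45]
```

Lean is measured at 29.8°, so the hold is good. Now I carry the jar to above the mat.

Request:
{"fn": "send_rows", "kwargs": {
  "steps": [
    [[-0.04,-0.4,0.0,0,0],[-0.078,-0.835,0.2,0,0],[-0.078,-0.835,0.2,0,0],[-0.078,-0.835,0.2,0,0],[-0.078,-0.835,0.2,0,0]]
  ],
  "squeeze": 45
}}

```text
time_s: 4.43
ee_pos: [414.4, 85.9, 194.1]
ee_rot: [180.0, 0.2, 1.4]
force: [1.1, -0.2, -4.6]
gripper_width: 55.4
gripper_force: 45.0
```

Request:
{"fn": "send_rows", "kwargs": {
  "steps": [
    [[-0.078,-0.835,0.2,0,0],[-0.078,-0.835,0.2,0,0],[-0.078,-0.835,0.2,0,0],[-0.078,-0.835,0.2,0,0],[-0.078,-0.835,0.2,0,0]]
  ]
}}

```text
time_s: 4.85
ee_pos: [394.6, 252.5, 153.9]
ee_rot: [179.9, 0.2, 1.4]
force: [1.7, 0.4, -3.1]
gripper_width: 55.3
gripper_force: 45.0
```

Request:
{"fn": "send_rows", "kwargs": {
  "steps": [
    [[-0.04,-0.435,0.2,0,0],[0,0,0,0,0],[0,0,0,0,0]]
  ]
}}

```text
time_s: 5.1
ee_pos: [392.6, 268.6, 146.0]
ee_rot: [179.8, 0.2, 1.5]
force: [-0.1, 0.5, -3.0]
gripper_width: 55.5
gripper_force: 45.0
```

```bash
python3 look.py p4 400 180 200 150; python3 lean.py p4_wrist 393 268 150
```

```text
5.1 [392.6 268.6 146. ] [179.8   0.2   1.5] [-0.1  0.5 -3. ]
cap [316.6 303.4] (array([404.8, 267.8, 181.6]), array([-0.3, -0. ,  0.9]), 4924) [[393.2 243.4 169.3]
 [426.  292.2 188.7]]
188 810 [407.776 414.972 418.843]
180 1045 [394.399 406.11  423.105]
172 429 [391.696 425.04  427.126]
164 413 [426.596 429.508 432.027]
156 378 [432.225 434.834 437.345]
148 300 [437.347 439.583 441.877]
140 266 [441.976 444.22  446.613]
132 205 [446.484 448.344 450.35 ]
124 218 [450.558 452.58  454.846]
116 198 [454.97  457.151 459.342]
108 178 [459.487 461.705 463.827]
100 5 [463.852 463.888 464.185]
```

View pics/p4.png

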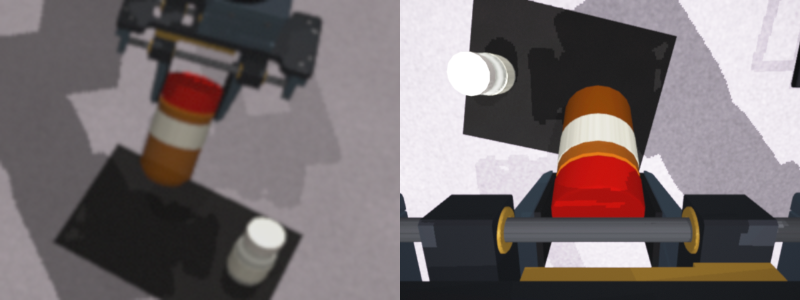

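The red jar is held over the mat with a 30° lean, the foot toward +x and the vial well clear to the left. I'll lower it to contact.

Request:
{"fn": "send_rows", "kwargs": {
  "steps": [
    [[0,0,0.6,0,0],[0,0,0.55,0,0],[0,0,0.22,0,0],[0,0,0,0,0]]
  ]
}}

```text
time_s: 5.53
ee_pos: [392.5, 266.6, 91.6]
ee_rot: [179.8, 0.3, 1.3]
force: [-0.3, 0.5, -3.2]
gripper_width: 55.1
gripper_force: 45.0
```

Request:
{"fn": "send_rows", "kwargs": {
  "steps": [
    [[0,0,0.06,0,0],[0,0,0.06,0,0]]
  ]
}}

```text
time_s: 5.7
ee_pos: [395.0, 268.8, 89.7]
ee_rot: [-179.9, -0.1, 1.4]
force: [-0.4, 0.2, -3.1]
gripper_width: 55.3
gripper_force: 45.0
```

Request:
{"fn": "send_rows", "kwargs": {
  "steps": [
    [[0,0,0.05,0,0]]
  ]
}}

```text
time_s: 5.78
ee_pos: [394.7, 268.9, 87.6]
ee_rot: [-179.9, -0.1, 1.4]
force: [0.3, -0.1, -3.5]
gripper_width: 55.3
gripper_force: 45.0
```

Request:
{"fn": "send_rows", "kwargs": {
  "steps": [
    [[0,0,0.05,0,0],[0,0,0,0,0]]
  ]
}}

```text
time_s: 5.95
ee_pos: [393.9, 268.6, 84.8]
ee_rot: [-180.0, -0.0, 1.4]
force: [-0.3, -0.8, -3.5]
gripper_width: 55.4
gripper_force: 45.0
```

Request:
{"fn": "send_rows", "kwargs": {
  "steps": [
    [[0,0,0.05,0,0],[0,0,0,0,0]]
  ]
}}

```text
time_s: 6.12
ee_pos: [393.8, 268.6, 82.6]
ee_rot: [180.0, 0.0, 1.4]
force: [0.2, -0.2, -4.7]
gripper_width: 55.1
gripper_force: 45.0
```

Request:
{"fn": "send_rows", "kwargs": {
  "steps": [
    [[0,0,0.04,0,0],[0,0,0,0,0]]
  ]
}}

```text
time_s: 6.28
ee_pos: [393.7, 268.6, 80.9]
ee_rot: [180.0, 0.0, 1.4]
force: [-0.5, -0.0, -2.8]
gripper_width: 55.5
gripper_force: 45.0
```

Request:
{"fn": "send_rows", "kwargs": {
  "steps": [
    [[0,0,0.04,0,0],[0,0,0,0,0]]
  ]
}}

```text
time_s: 6.45
ee_pos: [393.7, 268.5, 79.2]
ee_rot: [180.0, 0.0, 1.4]
force: [-0.5, -0.1, -3.5]
gripper_width: 55.5
gripper_force: 45.0
```

Request:
{"fn": "send_rows", "kwargs": {
  "steps": [
    [[0,0,0.03,0,0],[0,0,0,0,0]]
  ]
}}

```text
time_s: 6.62
ee_pos: [393.8, 268.6, 78.4]
ee_rot: [180.0, -0.0, 1.4]
force: [-0.6, -0.7, -1.4]
gripper_width: 55.4
gripper_force: 45.0
```

Request:
{"fn": "send_rows", "kwargs": {
  "steps": [
    [[0,0,0.03,0,0],[0.105,0,-0.022,0,0],[0.105,0,-0.022,0,0],[0.105,0,-0.022,0,0],[0.105,0,-0.022,0,0]]
  ],
  "squeeze": 10
}}

```text
time_s: 7.03
ee_pos: [410.9, 269.3, 81.3]
ee_rot: [-180.0, -0.0, 1.4]
force: [-1.1, 0.6, 3.4]
gripper_width: 55.7
gripper_force: 10.0
```

```bash
python3 look.py p5 400 180 200 150; python3 lean.py p5_wrist 410 268 82
```

```text
7.0333 [410.9 269.3  81.3] [-180.    -0.     1.4] [-1.1  0.6  3.4]
cap [316.6 302.4] (array([424.2, 269.1, 116.1]), array([-0.3, -0. ,  1. ]), 6775) [[412.8 244.7 102.7]
 [445.2 293.4 121.2]]
120 1127 [424.62  434.276 440.639]
112 935 [412.089 421.308 443.536]
104 312 [388.896 445.048 446.396]
96 246 [445.705 447.448 448.869]
88 271 [448.962 450.328 452.248]
80 205 [452.415 453.636 455.05 ]
72 183 [454.984 456.423 457.697]
64 138 [457.767 458.866 459.854]
56 138 [459.731 461.091 462.488]
48 141 [462.446 463.928 465.341]
40 122 [465.278 466.56  468.057]
32 98 [467.929 469.178 470.487]
8 48 [471.147 499.222 515.001]
0 1335 [471.307 495.398 517.809]
```

The jar pivots as planned: the lean is now 18.8°. I'll continue to upright.

Request:
{"fn": "send_rows", "kwargs": {
  "steps": [
    [[0.105,0,-0.006,0,0],[0.105,0,-0.006,0,0],[0.105,0,-0.006,0,0],[0.105,0,0.0,0,0],[0.1,0,0.011,0,0]]
  ]
}}

```text
time_s: 7.55
ee_pos: [432.3, 269.8, 81.2]
ee_rot: [-180.0, -0.1, 1.4]
force: [0.5, -0.6, 5.5]
gripper_width: 56.0
gripper_force: 10.0
```

Request:
{"fn": "send_rows", "kwargs": {
  "steps": [
    [[0.1,0,0.011,0,0],[0.08,0,0.012,0,0],[0,0,0,0,0]]
  ]
}}

```text
time_s: 7.8
ee_pos: [439.9, 270.0, 80.1]
ee_rot: [-180.0, -0.1, 1.4]
force: [0.9, -0.0, 5.1]
gripper_width: 56.3
gripper_force: 10.0
```

```bash
python3 look.py p6 400 180 200 150; python3 lean.py p6_wrist 438 268 82
```

```text
7.8 [439.9 270.   80.1] [-180.    -0.1    1.4] [ 0.9 -0.   5.1]
cap [316.6 302. ] (array([455.7, 269.8, 113.7]), array([-0., -0.,  1.]), 10160) [[441.6 244.7 100.1]
 [473.5 294.3 115.4]]
120 1 [469.854 469.854 469.854]
112 2334 [420.868 456.672 472.6  ]
104 161 [472.568 473.165 473.717]
96 134 [472.944 473.501 473.967]
88 105 [472.481 473.255 473.841]
80 137 [473.097 473.831 474.569]
72 94 [474.289 474.629 475.073]
64 86 [474.597 474.995 475.327]
56 68 [474.871 475.329 475.665]
48 52 [474.57  475.096 475.459]
40 56 [474.699 475.338 475.702]
32 48 [475.068 475.62  476.101]
24 52 [475.432 475.951 476.347]
16 20 [475.775 476.161 476.582]
8 52 [477.451 499.805 529.853]
0 1861 [477.953 512.937 544.637]
```

Upright within 1.6°, so I release, rise and go to the blue jar.

Request:
{"fn": "send_rows", "kwargs": {
  "steps": [
    [[0,0,0,0,1],[0,0,0,0,1],[0,0,0,0,1],[0,0,0,0,1],[0,0,0,0,1]]
  ]
}}

```text
time_s: 8.32
ee_pos: [438.3, 269.5, 79.5]
ee_rot: [180.0, 0.0, 1.4]
force: [-1.5, -0.1, -0.0]
gripper_width: 86.5
gripper_force: 0.0
```

Request:
{"fn": "send_rows", "kwargs": {
  "steps": [
    [[0,0,-0.3,0,1],[0,0,-0.9,0,1],[0,0,-0.9,0,1],[0,0,-0.9,0,1]]
  ]
}}

```text
time_s: 8.65
ee_pos: [438.0, 269.4, 200.9]
ee_rot: [180.0, 0.1, 1.4]
force: [0.5, 1.5, -0.4]
gripper_width: 91.1
gripper_force: 0.0
```

Request:
{"fn": "send_rows", "kwargs": {
  "steps": [
    [[-0.089,0.963,-0.15,0,1],[-0.089,0.963,-0.15,0,1],[-0.089,0.963,-0.15,0,1],[-0.089,0.963,-0.15,0,1],[-0.089,0.963,-0.15,0,1]]
  ]
}}

```text
time_s: 9.07
ee_pos: [424.8, 75.2, 230.2]
ee_rot: [180.0, -0.0, 1.5]
force: [1.0, 0.2, 0.1]
gripper_width: 91.3
gripper_force: 0.0
```

Request:
{"fn": "send_rows", "kwargs": {
  "steps": [
    [[-0.089,0.963,-0.15,0,1],[-0.089,0.963,-0.15,0,1],[-0.089,0.963,-0.15,0,1],[-0.089,0.963,-0.15,0,1],[-0.089,0.963,-0.15,0,1]]
  ]
}}

```text
time_s: 9.48
ee_pos: [411.7, -118.0, 260.3]
ee_rot: [180.0, -0.0, 1.4]
force: [1.7, -0.1, 0.3]
gripper_width: 91.5
gripper_force: 0.0
```

Request:
{"fn": "send_rows", "kwargs": {
  "steps": [
    [[-0.089,0.963,-0.15,0,1],[-0.089,0.963,-0.15,0,1],[0,0,0,0,1]]
  ]
}}

```text
time_s: 9.73
ee_pos: [407.1, -199.6, 272.8]
ee_rot: [179.7, -0.1, 1.0]
force: [0.5, 0.2, -0.2]
gripper_width: 91.4
gripper_force: 0.0
```

```bash
python3 cap.py w7; python3 - <<'E'
from h import *
np.set_printoptions(precision=1,suppress=True)
from workcell import env
f=env.grab_frame('top');C=cloud(f)
for m,s,ce in blobs(mask(f,'red'),200):print('top red',ce,np.median(C[m],0))
E
```

```text
9.7833 [ 406.9 -196.4  272.2] [179.9  -0.    1.1] [-0.1 -0.  -0.1]
red [138   0  53  14 650] [163.7   6.2] [ 535.7 -127.5  224.4] plane (array([ 535.7, -127.6,  224.3]), array([-0.9, -0. ,  0.5]), 465)
   range [ 533.7 -137.1  218. ] [ 537.5 -118.4  227. ]
blue [ 263   50   87   93 6417] [306.4  96.8] [ 500.6 -192.4  156.4] plane (array([ 496.4, -192.5,  154.7]), array([-0.5, -0. ,  0.9]), 4391)
   range [ 475.8 -217.1  142.8] [ 525.8 -168.2  167.1]
top red [164.2 271.3] [450.9 269.9 113.6]
```

Request:
{"fn": "send_rows", "kwargs": {
  "steps": [
    [[0.44,0,0.75,0,1],[0.44,0,0.75,0,1],[0.44,0,0.75,0,1],[0.44,0,0.75,0,1],[0,0,0,0,1]]
  ],
  "squeeze": 55
}}

```text
time_s: 10.25
ee_pos: [476.6, -188.5, 146.1]
ee_rot: [-179.7, 0.5, 1.6]
force: [-0.9, 0.3, -0.4]
gripper_width: 91.2
gripper_force: 0.0
```

Request:
{"fn": "send_rows", "kwargs": {
  "steps": [
    [[0.2,0,0.37,0,1],[0.2,0,0.38,0,1],[0,0,0,0,1]]
  ]
}}

```text
time_s: 10.5
ee_pos: [493.0, -189.4, 120.4]
ee_rot: [-179.9, 0.2, 1.5]
force: [-0.2, 1.1, 0.0]
gripper_width: 91.2
gripper_force: 0.0
```

Request:
{"fn": "send_rows", "kwargs": {
  "steps": [
    [[0.05,0.03,0,0,1],[0,0,0,0,1]]
  ]
}}

```text
time_s: 10.67
ee_pos: [496.0, -192.2, 123.4]
ee_rot: [180.0, -0.1, 1.5]
force: [0.9, 0.4, 0.7]
gripper_width: 91.3
gripper_force: 0.0
```

Request:
{"fn": "send_rows", "kwargs": {
  "steps": [
    [[0,0,0,0,0],[0,0,0,0,0],[0,0,0,0,0],[0,0,0,0,0],[0,0,0,0,0]]
  ]
}}

```text
time_s: 11.08
ee_pos: [495.5, -192.6, 122.3]
ee_rot: [180.0, -0.0, 1.4]
force: [0.6, -0.7, -0.1]
gripper_width: 61.2
gripper_force: 0.0
```

Request:
{"fn": "send_rows", "kwargs": {
  "steps": [
    [[0,0,0,0,0],[0,0,0,0,0],[0,0,0,0,0]]
  ]
}}

```text
time_s: 11.33
ee_pos: [495.4, -192.3, 122.1]
ee_rot: [-180.0, 0.0, 1.4]
force: [-0.8, 1.4, 2.3]
gripper_width: 55.2
gripper_force: 55.0
```

Request:
{"fn": "send_rows", "kwargs": {
  "steps": [
    [[-0.1,0,-0.173,0,0],[-0.1,0,-0.173,0,0],[-0.1,0,-0.173,0,0],[-0.2,0,-0.346,0,0],[-0.3,0,-0.52,0,0]]
  ]
}}

```text
time_s: 11.75
ee_pos: [461.9, -192.8, 176.3]
ee_rot: [-179.9, 0.3, 1.4]
force: [-0.6, -0.1, -3.1]
gripper_width: 55.0
gripper_force: 55.0
```

Request:
{"fn": "send_rows", "kwargs": {
  "steps": [
    [[-0.3,0,-0.52,0,0],[-0.3,0,-0.52,0,0],[-0.1,0,-0.173,0,0],[0,0,0,0,0],[0,0,0,0,0]]
  ]
}}

```text
time_s: 12.17
ee_pos: [435.2, -193.9, 225.5]
ee_rot: [180.0, 0.0, 1.4]
force: [-0.5, -0.5, -4.0]
gripper_width: 54.9
gripper_force: 55.0
```

```bash
python3 cap.py w8; python3 lean.py w8 433 -194 233
```

```text
12.2167 [ 435.1 -193.7  224.8] [-180.     0.1    1.4] [ 0.  -0.5 -3.3]
red [ 105    4   74   58 3488] [138.4  32.3] [ 542.6 -127.9  227.5] plane (array([ 542.6, -127.4,  227.7]), array([-0.1, -0. ,  1. ]), 1859)
   range [ 534.6 -137.   220.7] [ 551.8 -118.1  229.8]
blue [  240   250   154    98 12952] [316.6 303.6] [ 461.6 -194.2  256.8] plane (array([ 452.6, -194.4,  257.1]), array([0.1, 0. , 1. ]), 1881)
   range [ 436.3 -219.9  248.7] [ 469.4 -168.7  260. ]
271 679 [452.409 458.109 461.349]
263 1113 [439.356 451.034 465.633]
255 516 [435.976 467.488 469.925]
247 388 [469.585 472.208 474.363]
239 391 [474.5   477.181 479.604]
231 322 [479.828 482.032 484.228]
223 564 [484.783 489.247 542.528]
215 228 [489.147 491.027 493.416]
207 219 [493.186 495.329 497.392]
199 206 [497.694 499.705 502.114]
191 174 [502.371 504.487 506.645]
183 27 [506.179 506.745 507.162]
```

Blue jar held at exactly 30°. I'll shift it one bay left and start it into the left bay.

Request:
{"fn": "send_rows", "kwargs": {
  "steps": [
    [[0,-0.65,0,0,0],[0,-0.9,0,0,0],[0,-0.9,0,0,0],[0,-0.8,0,0,0],[0,0,0,0,0]]
  ]
}}

```text
time_s: 12.63
ee_pos: [431.3, -58.9, 224.2]
ee_rot: [-179.7, 0.2, 1.7]
force: [-0.2, -0.1, -3.7]
gripper_width: 55.2
gripper_force: 55.0
```

Request:
{"fn": "send_rows", "kwargs": {
  "steps": [
    [[0.3,0,0.49,0,0],[0.3,0,0.49,0,0],[0.3,0,0.49,0,0],[0,0,0,0,0],[0,0,0,0,0]]
  ]
}}

```text
time_s: 13.05
ee_pos: [467.4, -63.0, 165.0]
ee_rot: [-180.0, 0.3, 1.4]
force: [-0.2, 0.6, -3.6]
gripper_width: 55.3
gripper_force: 55.0
```

```bash
cat > st.py <<'E'
from workcell import env
import numpy as np,sys
np.set_printoptions(precision=1,suppress=True)
h=np.array([float(a) for a in sys.argv[1:4]]);s=env.state();d=np.array(s['ee_pos'])-h
F=np.array(s['force']);print(s['time_s'],s['ee_pos'],s['ee_rot'],F,'g',d[0]*.866+d[2]*.5,'a',-d[0]*.5+d[2]*.866,'dy',d[1],'Faxis',-F[0]*.5+F[2]*.866)
E
python3 st.py 492.2 -62.4 122.1
```

```text
13.05 [467.4 -63.  165. ] [-180.     0.3    1.4] [-0.2  0.6 -3.6] g -0.01326996940025893 a 49.486995436746255 dy -0.6016829205239844 Faxis -3.0437726895585735
```

Request:
{"fn": "send_rows", "kwargs": {
  "steps": [
    [[0.08,0,0.13,0,0],[0.08,0,0.13,0,0],[0.075,0,0.13,0,0],[0,0,0,0,0]]
  ]
}}

```text
time_s: 13.38
ee_pos: [477.6, -63.0, 150.8]
ee_rot: [-180.0, 0.1, 1.4]
force: [-0.1, -0.6, -3.5]
gripper_width: 55.3
gripper_force: 55.0
```

Request:
{"fn": "send_rows", "kwargs": {
  "steps": [
    [[0.075,0,0.13,0,0],[0.075,0,0.13,0,0],[0.05,0,0.087,0,0],[0,0,0,0,0]]
  ]
}}

```text
time_s: 13.72
ee_pos: [485.3, -62.6, 136.4]
ee_rot: [-180.0, 0.1, 1.4]
force: [-0.6, 0.8, -8.3]
gripper_width: 55.3
gripper_force: 55.0
```

```bash
python3 st.py 492.2 -62.4 122.1
```

```text
13.7167 [485.3 -62.6 136.4] [-180.     0.1    1.4] [-0.6  0.8 -8.3] g 1.1808585709769588 a 15.812218862409258 dy -0.17212472794075495 Faxis -6.835463426627037
```

Request:
{"fn": "send_rows", "kwargs": {
  "steps": [
    [[0.05,0,0.087,0,0],[0.05,0,0.087,0,0],[0.04,0,0.069,0,0],[0,0,0,0,0]]
  ]
}}

```text
time_s: 14.05
ee_pos: [491.0, -62.5, 127.0]
ee_rot: [-180.0, 0.1, 1.4]
force: [-2.4, -0.4, -7.8]
gripper_width: 55.0
gripper_force: 55.0
```

Request:
{"fn": "send_rows", "kwargs": {
  "steps": [
    [[0.02,0,0.035,0,0],[0,0,0,0,0]]
  ]
}}

```text
time_s: 14.22
ee_pos: [491.7, -62.5, 125.9]
ee_rot: [-180.0, 0.1, 1.4]
force: [-3.6, 0.3, -6.5]
gripper_width: 55.1
gripper_force: 55.0
```

```bash
python3 st.py 492.2 -62.4 122.1
```

```text
14.2167 [491.7 -62.5 125.9] [-180.     0.1    1.4] [-3.6  0.3 -6.5] g 1.500625260398364 a 3.5782022067665826 dy -0.08053210958355805 Faxis -3.829627314381484
```

Request:
{"fn": "send_rows", "kwargs": {
  "steps": [
    [[0.012,0,0.022,0,0],[0.012,0,0.022,0,0],[0,0,0,0,0]]
  ]
}}

```text
time_s: 14.47
ee_pos: [492.8, -62.5, 124.6]
ee_rot: [180.0, 0.0, 1.4]
force: [-3.4, 0.3, -6.0]
gripper_width: 55.1
gripper_force: 55.0
```

Request:
{"fn": "send_rows", "kwargs": {
  "steps": [
    [[0.012,0,0.022,0,0],[0,0,0,0,0]]
  ]
}}

```text
time_s: 14.63
ee_pos: [493.4, -62.5, 123.8]
ee_rot: [180.0, 0.0, 1.4]
force: [-4.8, 0.4, -5.0]
gripper_width: 54.8
gripper_force: 55.0
```

Request:
{"fn": "send_rows", "kwargs": {
  "steps": [
    [[0.012,0,0.022,0,0],[0,0,0,0,0]]
  ]
}}

```text
time_s: 14.8
ee_pos: [493.9, -62.5, 123.1]
ee_rot: [180.0, 0.0, 1.4]
force: [-5.6, -0.1, -3.7]
gripper_width: 55.1
gripper_force: 55.0
```

Request:
{"fn": "send_rows", "kwargs": {
  "steps": [
    [[0.01,0,0.022,0,0],[0,0,0,0,0]]
  ]
}}

```text
time_s: 14.97
ee_pos: [493.7, -62.5, 123.0]
ee_rot: [180.0, 0.1, 1.4]
force: [-8.7, 0.5, 2.6]
gripper_width: 55.1
gripper_force: 55.0
```

Request:
{"fn": "send_rows", "kwargs": {
  "steps": [
    [[0.01,0,0.022,0,0],[0,0,0,0,0]]
  ]
}}

```text
time_s: 15.13
ee_pos: [493.6, -62.5, 122.9]
ee_rot: [180.0, 0.1, 1.4]
force: [-11.8, -0.1, 8.6]
gripper_width: 55.1
gripper_force: 55.0
```

Request:
{"fn": "send_rows", "kwargs": {
  "steps": [
    [[0.01,0,0.022,0,0],[0,0,0,0,0]]
  ]
}}

```text
time_s: 15.3
ee_pos: [493.5, -62.5, 122.7]
ee_rot: [180.0, 0.1, 1.4]
force: [-14.1, 0.9, 14.1]
gripper_width: 55.2
gripper_force: 55.0
```

Hard stop reached at the expected depth with about 19 N axial. I'll unload, release and withdraw along the axis.

Request:
{"fn": "send_rows", "kwargs": {
  "steps": [
    [[0,0,0,0,0],[-0.015,0,-0.035,0,0],[0,0,0,0,1],[0,0,0,0,1],[0,0,0,0,1]]
  ]
}}

```text
time_s: 15.72
ee_pos: [497.6, -62.8, 123.2]
ee_rot: [179.9, -0.4, 1.4]
force: [1.0, 0.3, 0.1]
gripper_width: 72.3
gripper_force: 0.0
```

Request:
{"fn": "send_rows", "kwargs": {
  "steps": [
    [[0,0,0,0,1],[0,0,0,0,1],[-0.2,0,-0.346,0,1],[-0.43,0,-0.75,0,1],[-0.43,0,-0.75,0,1]]
  ]
}}

```text
time_s: 16.13
ee_pos: [451.9, -63.4, 195.5]
ee_rot: [-180.0, 0.1, 1.4]
force: [0.3, -0.5, 0.8]
gripper_width: 91.1
gripper_force: 0.0
```

Request:
{"fn": "send_rows", "kwargs": {
  "steps": [
    [[-0.43,0,-0.75,0,1],[-0.43,0,-0.75,0,1],[0,0,0,0,1],[0,0,0,0,1]]
  ]
}}

```text
time_s: 16.47
ee_pos: [418.9, -64.5, 257.4]
ee_rot: [179.9, -0.3, 1.4]
force: [0.2, -0.3, -0.8]
gripper_width: 91.1
gripper_force: 0.0
```

```bash
python3 cap.py w9
```

```text
16.5167 [418.3 -64.4 255.8] [180.   -0.1   1.4] [ 0.5 -0.2 -0. ]
red [ 436    0   59   42 2046] [466.8  20.1] [ 540.7 -126.4  227.8] plane (array([ 541.1, -126.3,  227.6]), array([-0.3, -0. ,  1. ]), 1310)
   range [ 534.3 -135.6  221.6] [ 548.1 -117.   230. ]
blue [ 270   77   90   94 6698] [314.5 124.3] [496.2 -62.2 156.4] plane (array([490.9, -62.2, 154.4]), array([-0.5, -0. ,  0.9]), 4253)
   range [470.5 -86.8 141.6] [520.9 -37.6 167.3]
```

Blue is seated in the left bay: the cap plane matches the old home position within about 1 mm. Back to the red jar.

Request:
{"fn": "send_rows", "kwargs": {
  "steps": [
    [[0.079,-0.835,0.1,0,1],[0.079,-0.835,0.227,0,1],[0.079,-0.835,0.227,0,1],[0.079,-0.835,0.227,0,1],[0.079,-0.835,0.227,0,1]]
  ]
}}

```text
time_s: 16.93
ee_pos: [429.4, 104.6, 213.0]
ee_rot: [180.0, 0.2, 1.4]
force: [1.5, -0.2, 0.6]
gripper_width: 91.0
gripper_force: 0.0
```

Request:
{"fn": "send_rows", "kwargs": {
  "steps": [
    [[0.079,-0.835,0.227,0,1],[0.079,-0.835,0.227,0,1],[0.079,-0.835,0.227,0,1],[0.079,-0.835,0.227,0,1],[0.079,-0.835,0.227,0,1]]
  ]
}}

```text
time_s: 17.35
ee_pos: [440.8, 272.1, 167.1]
ee_rot: [179.9, 0.2, 1.4]
force: [0.9, -0.2, 0.2]
gripper_width: 91.0
gripper_force: 0.0
```

Request:
{"fn": "send_rows", "kwargs": {
  "steps": [
    [[0,0,0,0,1],[0,0,0,0,1],[0,0,0,0,1]]
  ]
}}

```text
time_s: 17.6
ee_pos: [440.9, 269.8, 168.2]
ee_rot: [179.9, 0.1, 1.4]
force: [-0.1, -0.6, 0.7]
gripper_width: 91.8
gripper_force: 0.0
```

```bash
python3 cap.py w10;python3 lean.py w10 440 270 100
```

```text
17.65 [441.2 269.5 168.9] [179.9   0.1   1.4] [ 0.5  0.  -0.3]
red [ 266  197  101  102 8034] [316. 248.] [452.3 269.7 112.8] plane (array([451.2, 269.7, 112.8]), array([ 0., -0.,  1.]), 6656)
   range [425.6 245.  104.7] [477.  294.4 114.3]
114 1374 [425.892 451.893 475.41 ]
106 33 [476.943 477.414 477.689]
98 32 [477.006 477.374 477.652]
90 21 [476.775 477.055 477.497]
82 31 [476.489 476.839 477.232]
74 38 [476.634 477.354 477.612]
66 24 [477.26  477.443 477.683]
58 18 [477.157 477.472 477.691]
50 9 [476.97  477.222 477.465]
42 19 [476.458 476.783 477.007]
34 18 [476.386 476.809 477.061]
26 16 [476.391 476.675 476.967]
18 12 [476.362 476.685 476.993]
2 1017 [479.2   512.496 545.691]
-6 44 [533.003 541.481 549.078]
```

The red jar stands upright at (449.7, 269.7). I'll descend and grip it.

Request:
{"fn": "send_rows", "kwargs": {
  "steps": [
    [[0.035,0,0.7,0,1],[0,0,0.8,0,1],[0,0,0.6,0,1],[0,0,0,0,1],[0,0,0,0,0]]
  ],
  "squeeze": 10
}}

```text
time_s: 18.07
ee_pos: [442.5, 269.0, 85.5]
ee_rot: [179.9, 0.1, 1.3]
force: [0.7, -0.3, -0.1]
gripper_width: 87.2
gripper_force: 0.0
```

Request:
{"fn": "send_rows", "kwargs": {
  "steps": [
    [[0,0,0,0,0],[0,0,0,0,0],[0,0,0,0,0],[0,0,0,0,0],[0,0,0,0,0]]
  ]
}}

```text
time_s: 18.48
ee_pos: [443.2, 270.5, 86.7]
ee_rot: [-180.0, -0.1, 1.4]
force: [-0.1, -0.5, 4.4]
gripper_width: 55.7
gripper_force: 10.0
```

Request:
{"fn": "send_rows", "kwargs": {
  "steps": [
    [[0,0,0,0,0],[0,0,0,0,0],[0,0,0,0,0]]
  ]
}}

```text
time_s: 18.73
ee_pos: [443.4, 270.5, 86.7]
ee_rot: [-180.0, -0.1, 1.4]
force: [0.2, -1.7, 6.0]
gripper_width: 56.0
gripper_force: 10.0
```

Request:
{"fn": "send_rows", "kwargs": {
  "steps": [
    [[-0.105,0,-0.018,0,0],[-0.105,0,-0.013,0,0],[-0.105,0,-0.008,0,0],[-0.105,0,-0.004,0,0],[-0.105,0,0.0,0,0]]
  ]
}}

```text
time_s: 19.15
ee_pos: [421.4, 270.0, 87.7]
ee_rot: [-180.0, -0.0, 1.4]
force: [1.3, -0.2, 2.8]
gripper_width: 55.8
gripper_force: 10.0
```

```bash
python3 cap.py w11;python3 lean.py w11 425 270 90
```

```text
19.2 [420.3 269.8  87.5] [180.    0.1   1.4] [-0.  -0.3  4.7]
red [  242   236   149   113 13990] [316.4 298.4] [438.6 270.  115.2] plane (array([433.9, 269.8, 115.7]), array([-0.2,  0. ,  1. ]), 9492)
   range [418.  244.6 101.5] [456.2 294.5 120. ]
120 1107 [435.37  445.16  452.781]
112 1089 [418.242 429.003 454.61 ]
104 219 [454.824 455.879 456.814]
96 178 [456.407 457.191 458.245]
88 189 [458.002 459.151 460.484]
80 151 [460.379 461.367 462.301]
72 137 [462.216 463.184 464.14 ]
64 121 [463.993 464.95  465.776]
56 80 [465.592 466.151 467.008]
48 99 [466.889 467.843 468.745]
40 90 [468.768 469.584 470.509]
32 79 [470.606 471.34  472.182]
24 38 [472.035 472.712 473.233]
8 51 [477.894 504.23  530.265]
0 1575 [474.271 504.242 531.733]
```

Pivoting at 12.4°. I'll continue to 30°.

Request:
{"fn": "send_rows", "kwargs": {
  "steps": [
    [[-0.105,0,0.004,0,0],[-0.105,0,0.009,0,0],[-0.105,0,0.014,0,0],[-0.105,0,0.019,0,0],[-0.105,0,0.024,0,0]]
  ]
}}

```text
time_s: 19.62
ee_pos: [400.0, 269.2, 84.4]
ee_rot: [180.0, 0.1, 1.4]
force: [0.9, -0.6, 2.0]
gripper_width: 56.2
gripper_force: 10.0
```

Request:
{"fn": "send_rows", "kwargs": {
  "steps": [
    [[-0.105,0,0.028,0,0],[-0.105,0,0.031,0,0],[0,0,0,0,0],[0,0,0,0,0]]
  ]
}}

```text
time_s: 19.95
ee_pos: [391.6, 268.9, 82.0]
ee_rot: [180.0, 0.1, 1.4]
force: [-0.2, 0.1, -0.9]
gripper_width: 55.9
gripper_force: 10.0
```

```bash
python3 cap.py w12;python3 lean.py w12 393 270 85
```

```text
20.0 [391.8 268.9  82. ] [180.    0.1   1.4] [ 0.1 -1.5  0.5]
red [  243   243   148   106 13514] [316.4 300.4] [410.3 268.9 111.3] plane (array([400.1, 268.7, 111.4]), array([-0.5, -0. ,  0.9]), 6017)
   range [386.9 243.6 101. ] [425.9 293.5 120.2]
123 269 [412.684 415.205 417.19 ]
115 1087 [400.51  411.875 421.02 ]
107 913 [386.977 398.882 425.741]
99 345 [425.867 427.712 430.079]
91 392 [430.215 432.797 435.585]
83 306 [435.713 437.906 440.125]
75 274 [440.378 442.515 444.848]
67 206 [444.961 446.837 448.888]
59 219 [448.997 451.123 453.508]
51 193 [453.656 455.888 458.241]
43 177 [458.221 460.382 462.906]
35 63 [462.808 463.815 464.758]
3 1086 [466.092 484.134 501.09 ]
```

Lean is 29.9°. I'll firm the grip, lift high enough to clear the blue jar, and carry it to the right bay.

Request:
{"fn": "send_rows", "kwargs": {
  "steps": [
    [[0,0,0,0,0],[0,0,0,0,0],[0,0,-0.4,0,0],[0,0,-0.96,0,0],[0,0,-0.96,0,0]]
  ],
  "squeeze": 55
}}

```text
time_s: 20.42
ee_pos: [390.9, 268.1, 174.3]
ee_rot: [179.8, 0.3, 1.4]
force: [1.3, 0.8, -3.5]
gripper_width: 54.7
gripper_force: 55.0
```

Request:
{"fn": "send_rows", "kwargs": {
  "steps": [
    [[0,0,-0.96,0,0],[0,0,-0.96,0,0],[0,0,-0.96,0,0],[0,0.42,0,0,0],[0,0.86,0,0,0]]
  ]
}}

```text
time_s: 20.83
ee_pos: [395.1, 220.5, 292.3]
ee_rot: [-179.7, -0.3, 1.6]
force: [0.8, -0.6, -3.5]
gripper_width: 54.8
gripper_force: 55.0
```

Request:
{"fn": "send_rows", "kwargs": {
  "steps": [
    [[0,0.86,0,0,0],[0,0.86,0,0,0],[0,0.86,0,0,0],[0,0.86,0,0,0],[0,0.86,0,0,0]]
  ]
}}

```text
time_s: 21.25
ee_pos: [397.0, 44.5, 289.7]
ee_rot: [180.0, 0.1, 1.4]
force: [0.9, -0.3, -4.0]
gripper_width: 54.9
gripper_force: 55.0
```

Request:
{"fn": "send_rows", "kwargs": {
  "steps": [
    [[0,0.86,0,0,0],[0,0.86,0,0,0],[0,0.86,0,0,0],[0,0.86,0,0,0],[0,0.86,0,0,0]]
  ]
}}

```text
time_s: 21.67
ee_pos: [401.2, -127.5, 289.7]
ee_rot: [-180.0, 0.1, 1.4]
force: [0.3, 0.7, -3.1]
gripper_width: 55.1
gripper_force: 55.0
```

Request:
{"fn": "send_rows", "kwargs": {
  "steps": [
    [[0,0.86,0,0,0],[0,0.86,0,0,0],[0,0,0,0,0],[0,0,0,0,0],[0,0,0,0,0]]
  ]
}}

```text
time_s: 22.08
ee_pos: [403.2, -194.4, 289.6]
ee_rot: [-179.9, 0.1, 1.4]
force: [-0.3, -0.5, -3.8]
gripper_width: 55.1
gripper_force: 55.0
```

```bash
python3 st.py 495 -192.4 128.5; python3 look.py p13 180 120 200 150; python3 lean.py p13_wrist 392 -194.7 290
```

```text
22.0833 [ 403.2 -194.4  289.6] [-179.9    0.1    1.4] [-0.3 -0.5 -3.8] g 1.0778720835959348 a 185.3989618404798 dy -1.9513057714502224 Faxis -3.1261213248296817
22.0833 [ 403.2 -194.4  289.6] [-179.9    0.1    1.4] [-0.3 -0.5 -3.8]
cap [129.4  95.1] (array([492.8, -63.5, 155.5]), array([-0.5, -0. ,  0.9]), 3462) [[471.5 -89.8 142.1]
 [519.3 -39.5 167.6]]
cap [316.4 300.3] (array([ 412.3, -194.2,  319.5]), array([-0.5, -0. ,  0.9]), 5876) [[ 399.2 -218.8  309.1]
 [ 437.5 -169.8  328.1]]
328 686 [420.362 426.652 430.249]
320 1027 [407.335 418.658 434.6  ]
312 653 [398.225 435.277 438.665]
304 366 [438.301 441.129 443.466]
296 350 [443.569 446.235 448.774]
288 295 [448.965 451.159 453.531]
280 253 [453.748 455.88  457.971]
272 201 [458.16  459.956 462.085]
264 216 [462.023 464.327 466.605]
256 189 [466.716 468.974 471.183]
248 166 [471.335 473.416 475.63 ]
240 10 [475.303 475.789 476.06 ]
```

View pics/p13.png

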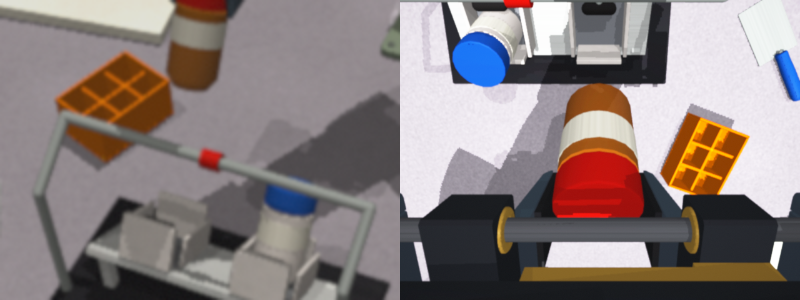

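The red jar is lined up with the right bay, held at 30°. I'll descend along the axis.

Request:
{"fn": "send_rows", "kwargs": {
  "steps": [
    [[0.3,0,0.52,0,0],[0.42,0,0.73,0,0],[0.42,0,0.73,0,0],[0.4,0,0.69,0,0],[0.15,0,0.26,0,0]]
  ]
}}

```text
time_s: 22.6
ee_pos: [471.1, -190.9, 169.6]
ee_rot: [-179.8, 0.3, 1.5]
force: [-0.9, 0.3, -3.9]
gripper_width: 54.9
gripper_force: 55.0
```

Request:
{"fn": "send_rows", "kwargs": {
  "steps": [
    [[0,0,0,0,0],[0,0,0,0,0],[0,0,0,0,0]]
  ]
}}

```text
time_s: 22.85
ee_pos: [471.7, -193.1, 175.0]
ee_rot: [179.9, -0.1, 1.4]
force: [-0.0, -0.2, -3.3]
gripper_width: 54.8
gripper_force: 55.0
```

```bash
python3 st.py 495 -192.4 128.5; python3 - <<'E'
from h import *
np.set_printoptions(precision=3,suppress=True)
for t,col,y0 in(('w1','red',-63),('w2','red',-63),('w1','blue',-192),('w7','blue',-192),('w9','blue',-63),('p13_wrist','blue',-63)):
    f=pickle.load(open(t+'.pkl','rb'));C=cloud(f)
    for m,s,ce in blobs(mask(f,col),3000):
        P=C[cv2.erode(m.astype(np.uint8),np.ones((5,5)))>0];c,n,k=plane(P)
        if abs(c[1]-y0)>10 or c[2]>200: continue
        q=C[m];q=q[abs((q-c)@n)<1.5]; B=np.percentile(q,[.5,99.5],0);xm=B[:,0].mean()
        print(t,col,n,'xc',xm,'yc',B[:,1].mean(),'zc',c[2]-n[0]/n[2]*(xm-c[0]))
E
```

```text
22.85 [ 471.7 -193.1  175. ] [179.9  -0.1   1.4] [-0.  -0.2 -3.3] g 3.034734354439177 a 51.93570272772347 dy -0.7135795471357085 Faxis -2.862853861814043
w1 red [-0.485 -0.017  0.874] xc 493.32108102226164 yc -63.37775969264422 zc 154.8559731755953
w2 red [-0.49  -0.012  0.871] xc 493.5531684363457 yc -62.92711180688005 zc 154.7968379683
w1 blue [-0.491 -0.006  0.871] xc 496.11350467525256 yc -192.24307552375075 zc 154.80353335829162
w7 blue [-0.495 -0.013  0.869] xc 496.0634443846417 yc -192.54059858381737 zc 154.6095766239561
w9 blue [-0.525 -0.003  0.851] xc 490.27032010709513 yc -62.30440809755173 zc 154.06636809454528
p13_wrist blue [-0.524 -0.014  0.851] xc 490.3434095777495 yc -62.56829356695844 zc 154.00745853438409
```

Blue ended about 2° off-lean because I held it slightly upslope, so I'll press it flat later with closed fingertips. I'm correcting the red jar's cross-slope offset before inserting it.

Request:
{"fn": "send_rows", "kwargs": {
  "steps": [
    [[-0.054,0,0.031,0,0],[0.075,0,0.13,0,0],[0.075,0,0.13,0,0],[0.075,0,0.13,0,0],[0,0,0,0,0]]
  ]
}}

```text
time_s: 23.27
ee_pos: [478.8, -193.0, 155.6]
ee_rot: [180.0, -0.0, 1.4]
force: [1.5, 0.1, -4.6]
gripper_width: 55.2
gripper_force: 55.0
```

Request:
{"fn": "send_rows", "kwargs": {
  "steps": [
    [[0.075,0,0.13,0,0],[0.075,0,0.13,0,0],[0,0,0,0,0]]
  ]
}}

```text
time_s: 23.52
ee_pos: [485.1, -192.9, 145.3]
ee_rot: [180.0, -0.1, 1.4]
force: [2.2, -0.3, -5.2]
gripper_width: 55.1
gripper_force: 55.0
```

```bash
python3 st.py 495 -192.4 128.5
```

```text
23.5167 [ 485.1 -192.9  145.3] [180.   -0.1   1.4] [ 2.2 -0.3 -5.2] g -0.1581476409284015 a 19.491201371429728 dy -0.5163689168788608 Faxis -5.6381758203210275
```

Request:
{"fn": "send_rows", "kwargs": {
  "steps": [
    [[0.05,0,0.087,0,0],[0.05,0,0.087,0,0],[0.05,0,0.087,0,0],[0.025,0,0.043,0,0],[0,0,0,0,0]]
  ]
}}

```text
time_s: 23.93
ee_pos: [492.0, -192.7, 133.5]
ee_rot: [180.0, -0.1, 1.4]
force: [1.6, -0.8, -0.5]
gripper_width: 55.1
gripper_force: 55.0
```

Request:
{"fn": "send_rows", "kwargs": {
  "steps": [
    [[0.012,0,0.022,0,0],[0.012,0,0.022,0,0],[0,0,0,0,0]]
  ]
}}

```text
time_s: 24.18
ee_pos: [492.6, -192.6, 132.2]
ee_rot: [180.0, -0.1, 1.4]
force: [0.9, -0.1, 2.6]
gripper_width: 55.0
gripper_force: 55.0
```

```bash
python3 st.py 495 -192.4 128.5
```

```text
24.1833 [ 492.6 -192.6  132.2] [180.   -0.1   1.4] [ 0.9 -0.1  2.6] g -0.22071598735581688 a 4.454237007969026 dy -0.2464435019182929 Faxis 1.8239121793343236
```

Request:
{"fn": "send_rows", "kwargs": {
  "steps": [
    [[0.012,0,0.022,0,0],[0.012,0,0.022,0,0],[0,0,0,0,0]]
  ]
}}

```text
time_s: 24.43
ee_pos: [493.6, -192.6, 130.5]
ee_rot: [180.0, -0.1, 1.4]
force: [-0.2, -0.4, 2.8]
gripper_width: 55.2
gripper_force: 55.0
```

Request:
{"fn": "send_rows", "kwargs": {
  "steps": [
    [[0.012,0,0.022,0,0],[0.012,0,0.022,0,0],[0,0,0,0,0]]
  ]
}}

```text
time_s: 24.68
ee_pos: [494.5, -192.6, 128.9]
ee_rot: [180.0, -0.1, 1.4]
force: [-0.3, -0.2, 5.1]
gripper_width: 55.1
gripper_force: 55.0
```

```bash
python3 st.py 495 -192.4 128.5
```

```text
24.6833 [ 494.5 -192.6  128.9] [180.   -0.1   1.4] [-0.3 -0.2  5.1] g -0.2564027911943068 a 0.5969579640276592 dy -0.2403327559731281 Faxis 4.579026404936847
```

Request:
{"fn": "send_rows", "kwargs": {
  "steps": [
    [[0.012,0,0.022,0,0],[0,0,0,0,0]]
  ]
}}

```text
time_s: 24.85
ee_pos: [494.5, -192.7, 128.9]
ee_rot: [180.0, -0.0, 1.4]
force: [-2.2, -0.0, 11.0]
gripper_width: 55.0
gripper_force: 55.0
```

Request:
{"fn": "send_rows", "kwargs": {
  "steps": [
    [[0.012,0,0.022,0,0],[0,0,0,0,0]]
  ]
}}

```text
time_s: 25.02
ee_pos: [494.6, -192.6, 128.8]
ee_rot: [180.0, -0.0, 1.4]
force: [-4.9, 1.1, 16.6]
gripper_width: 55.0
gripper_force: 55.0
```

Request:
{"fn": "send_rows", "kwargs": {
  "steps": [
    [[0.012,0,0.022,0,0],[0,0,0,0,0]]
  ]
}}

```text
time_s: 25.18
ee_pos: [494.6, -192.7, 128.8]
ee_rot: [179.9, 0.0, 1.4]
force: [-7.4, 1.6, 22.2]
gripper_width: 55.2
gripper_force: 55.0
```

Hard stop reached. I'll unload, release, withdraw and check.

Request:
{"fn": "send_rows", "kwargs": {
  "steps": [
    [[-0.025,0,-0.05,0,0],[0,0,0,0,0],[0,0,0,0,1],[0,0,0,0,1],[0,0,0,0,1]]
  ]
}}

```text
time_s: 25.6
ee_pos: [493.9, -192.3, 127.0]
ee_rot: [-180.0, 0.1, 1.4]
force: [-0.3, 0.9, -1.0]
gripper_width: 72.3
gripper_force: 0.0
```

Request:
{"fn": "send_rows", "kwargs": {
  "steps": [
    [[0,0,0,0,1],[0,0,0,0,1],[-0.2,0,-0.346,0,1],[-0.43,0,-0.75,0,1],[-0.43,0,-0.75,0,1]]
  ]
}}

```text
time_s: 26.02
ee_pos: [451.0, -193.1, 201.0]
ee_rot: [-179.9, 0.2, 1.4]
force: [0.6, -0.9, 0.1]
gripper_width: 91.1
gripper_force: 0.0
```

Request:
{"fn": "send_rows", "kwargs": {
  "steps": [
    [[-0.43,0,-0.75,0,1],[-0.43,0,-0.75,0,1],[0,-0.8,0,0,0],[0,-0.8,0,0,0],[0,0,0,0,0]]
  ]
}}

```text
time_s: 26.43
ee_pos: [415.2, -126.8, 262.3]
ee_rot: [-179.9, -0.0, 1.5]
force: [-0.5, -0.1, -1.0]
gripper_width: 74.2
gripper_force: 0.0
```

```bash
cat >fin.py <<'E'
from h import *
from workcell import env
import sys
np.set_printoptions(precision=3,suppress=True)
f=env.grab_frame('wrist');C=cloud(f);s=env.state();print(s['time_s'],s['ee_pos'],s['ee_rot'],s['gripper_width'],s['force'])
for col in('red','blue'):
    for m,st,ce in blobs(mask(f,col),1500):
        P=C[cv2.erode(m.astype(np.uint8),np.ones((5,5)))>0];c,n,k=plane(P)
        if c[2]>200 or c[2]<130: continue
        q=C[m];q=q[abs((q-c)@n)<1.5]; B=np.percentile(q,[.5,99.5],0);xm=B[:,0].mean();zc=c[2]-n[0]/n[2]*(xm-c[0])
        print(col,n,'lean',np.degrees(np.arcsin(-n[0])),'xc',xm,'yc',B[:,1].mean(),'zc',zc,'a',-.5*xm+.866*zc)
E
python3 fin.py
```

```text
26.4833 [ 415.632 -128.735  261.934] [-179.991   -0.021    1.575] 69.85678984777886 [-1.009  0.006  0.57 ]
red [-0.495 -0.001  0.869] lean 29.69593927171533 xc 496.0196657672084 yc -192.86288881071133 zc 154.65167842806332 a -114.08147936490136
blue [-0.526 -0.008  0.851] lean 31.707434119975815 xc 490.4448920563296 yc -62.47200798032955 zc 154.10499107025407 a -111.76752376132478
```

Red matches the right bay's home pose exactly. Blue leans 2° too far, so I'll press its cap along the axis with shut fingertips, slightly upslope of centre, to seat it flat.

Request:
{"fn": "send_rows", "kwargs": {
  "steps": [
    [[0.3,-0.405,0.43,0,0],[0.3,-0.405,0.43,0,0],[0.3,-0.405,0.43,0,0],[0.3,-0.405,0.43,0,0],[0,0,0,0,0]]
  ]
}}

```text
time_s: 26.9
ee_pos: [462.2, -62.8, 189.3]
ee_rot: [-179.9, 0.3, 1.5]
force: [-0.3, -0.6, -0.2]
gripper_width: 36.8
gripper_force: 0.0
```

Request:
{"fn": "send_rows", "kwargs": {
  "steps": [
    [[0,0,0,0,0],[0,0,0,0,0],[0,0,0,0,0],[0,0,0,0,0],[0,0,0,0,0]]
  ]
}}

```text
time_s: 27.32
ee_pos: [462.6, -65.2, 193.6]
ee_rot: [180.0, -0.1, 1.3]
force: [0.5, 0.4, -0.3]
gripper_width: 3.6
gripper_force: 0.0
```

Request:
{"fn": "send_rows", "kwargs": {
  "steps": [
    [[0.125,0,0.217,0,0],[0.125,0,0.217,0,0],[0.1,0,0.173,0,0],[0,0,0,0,0]]
  ]
}}

```text
time_s: 27.65
ee_pos: [476.3, -64.0, 166.5]
ee_rot: [-180.0, 0.2, 1.4]
force: [0.2, -0.1, 0.7]
gripper_width: 0.4
gripper_force: 0.0
```

Request:
{"fn": "send_rows", "kwargs": {
  "steps": [
    [[0.04,-0.02,0.087,0,0],[0.025,-0.01,0.045,0,0],[0,0,0,0,0]]
  ]
}}

```text
time_s: 27.9
ee_pos: [479.1, -62.7, 162.9]
ee_rot: [-180.0, 0.0, 1.4]
force: [-0.2, -0.4, 0.1]
gripper_width: 0.4
gripper_force: 0.0
```

Request:
{"fn": "send_rows", "kwargs": {
  "steps": [
    [[0.025,0,0.045,0,0],[0,0,0,0,0]]
  ]
}}

```text
time_s: 28.07
ee_pos: [480.2, -62.8, 161.5]
ee_rot: [180.0, -0.0, 1.4]
force: [0.2, 0.3, -1.2]
gripper_width: 0.5
gripper_force: 0.0
```

Request:
{"fn": "send_rows", "kwargs": {
  "steps": [
    [[0.012,0,0.022,0,0],[0,0,0,0,0]]
  ]
}}

```text
time_s: 28.23
ee_pos: [480.6, -62.8, 160.7]
ee_rot: [180.0, -0.0, 1.4]
force: [-0.1, 0.3, 0.2]
gripper_width: 0.5
gripper_force: 0.0
```

Request:
{"fn": "send_rows", "kwargs": {
  "steps": [
    [[0.012,0,0.022,0,0],[0,0,0,0,0]]
  ]
}}

```text
time_s: 28.4
ee_pos: [481.1, -62.8, 159.8]
ee_rot: [180.0, -0.0, 1.4]
force: [-1.0, 0.2, 1.2]
gripper_width: 0.4
gripper_force: 0.4
```

Request:
{"fn": "send_rows", "kwargs": {
  "steps": [
    [[0.014,0,0.022,0,0],[0,0,0,0,0]]
  ]
}}

```text
time_s: 28.57
ee_pos: [482.0, -62.9, 159.4]
ee_rot: [180.0, -0.1, 1.4]
force: [-1.1, 0.2, 3.2]
gripper_width: 0.4
gripper_force: 1.7
```

Request:
{"fn": "send_rows", "kwargs": {
  "steps": [
    [[0.014,0,0.022,0,0],[0,0,0,0,0]]
  ]
}}

```text
time_s: 28.73
ee_pos: [482.3, -62.9, 159.1]
ee_rot: [180.0, -0.0, 1.4]
force: [-2.5, 0.4, 8.5]
gripper_width: 0.2
gripper_force: 4.2
```

Request:
{"fn": "send_rows", "kwargs": {
  "steps": [
    [[0.014,0,0.022,0,0],[0,0,0,0,0]]
  ]
}}

```text
time_s: 28.9
ee_pos: [482.5, -63.0, 158.9]
ee_rot: [180.0, -0.0, 1.4]
force: [-4.8, -0.1, 13.4]
gripper_width: 0.5
gripper_force: 6.9
```

Request:
{"fn": "send_rows", "kwargs": {
  "steps": [
    [[0.012,0,0.016,0,0],[0,0,0,0,0],[0,0,0,0,0]]
  ]
}}

```text
time_s: 29.15
ee_pos: [482.7, -63.0, 158.7]
ee_rot: [180.0, -0.0, 1.4]
force: [-7.6, -0.5, 16.8]
gripper_width: 0.3
gripper_force: 8.9
```

Request:
{"fn": "send_rows", "kwargs": {
  "steps": [
    [[-0.05,0,-0.087,0,0],[-0.3,0,-0.52,0,0],[-0.4,0.2,-0.7,0,0],[-0.4,0.6,-0.7,0,0],[-0.3,0.6,-0.5,0,0]]
  ]
}}

```text
time_s: 29.57
ee_pos: [426.0, -120.2, 258.7]
ee_rot: [180.0, -0.1, 1.5]
force: [1.0, -0.5, -0.4]
gripper_width: 0.1
gripper_force: 0.0
```

Request:
{"fn": "send_rows", "kwargs": {
  "steps": [
    [[0,0,0,0,0.2],[0,0,0,0,0.2],[0,0,0,0,0.2]]
  ]
}}

```text
time_s: 29.82
ee_pos: [426.2, -119.7, 255.9]
ee_rot: [-179.9, 0.1, 1.4]
force: [-0.7, -0.2, -1.0]
gripper_width: 16.6
gripper_force: 0.0
```

```bash
python3 fin.py
```

```text
29.8667 [ 426.192 -119.418  255.48 ] [-179.931    0.127    1.416] 17.47484127030135 [-0.341  0.398 -1.086]
red [-0.499 -0.003  0.866] lean 29.960826739470825 xc 495.92393235402056 yc -192.81538260161747 zc 154.63239293469985 a -114.05031389556021
blue [-0.518 -0.008  0.855] lean 31.2247233859532 xc 491.20827602923 yc -62.50100784323206 zc 154.0587409521719 a -112.18926835003413
```

Blue improved only to 31.2° because axial load makes the foot stick. I'll push its cap rim upslope from the robot side, which levers the foot down to the fence, and then press again.

Request:
{"fn": "send_rows", "kwargs": {
  "steps": [
    [[0.19,-0.71,0,0,0],[0.19,-0.71,0,0,0],[0,0,0,0,0],[0,0,0.8,0,0],[0,0,0.8,0,0]]
  ]
}}

```text
time_s: 30.28
ee_pos: [441.6, -62.1, 192.3]
ee_rot: [180.0, -0.2, 1.6]
force: [0.4, 0.7, -1.0]
gripper_width: 0.4
gripper_force: 0.0
```

Request:
{"fn": "send_rows", "kwargs": {
  "steps": [
    [[0,0,0.8,0,0],[0,0,0.8,0,0],[0,0,0,0,0],[0,0,0,0,0]]
  ]
}}

```text
time_s: 30.62
ee_pos: [439.1, -62.5, 127.3]
ee_rot: [-179.9, 0.3, 1.5]
force: [-0.0, 0.8, 0.7]
gripper_width: 0.4
gripper_force: 0.0
```

Request:
{"fn": "send_rows", "kwargs": {
  "steps": [
    [[0.1,0,0,0,0],[0.08,0,0,0,0],[0,0,0,0,0]]
  ]
}}

```text
time_s: 30.87
ee_pos: [449.9, -63.1, 130.6]
ee_rot: [179.9, -0.3, 1.4]
force: [-0.5, -0.1, 0.5]
gripper_width: 0.3
gripper_force: 0.0
```

Request:
{"fn": "send_rows", "kwargs": {
  "steps": [
    [[0.04,0,0,0,0],[0,0,0,0,0],[0,0,0,0,0]]
  ]
}}

```text
time_s: 31.12
ee_pos: [449.5, -62.8, 129.3]
ee_rot: [180.0, -0.1, 1.4]
force: [0.3, -0.5, 0.4]
gripper_width: 0.2
gripper_force: 0.0
```

Request:
{"fn": "send_rows", "kwargs": {
  "steps": [
    [[0.03,0,0,0,0],[0,0,0,0,0]]
  ]
}}

```text
time_s: 31.28
ee_pos: [450.4, -62.8, 128.9]
ee_rot: [180.0, -0.0, 1.4]
force: [-0.2, 0.4, 0.8]
gripper_width: 0.4
gripper_force: 0.2
```

Request:
{"fn": "send_rows", "kwargs": {
  "steps": [
    [[0.03,0,0,0,0],[0,0,0,0,0]]
  ]
}}

```text
time_s: 31.45
ee_pos: [450.9, -62.7, 128.7]
ee_rot: [180.0, 0.1, 1.4]
force: [-2.9, -0.7, 1.9]
gripper_width: 0.6
gripper_force: 1.2
```

Request:
{"fn": "send_rows", "kwargs": {
  "steps": [
    [[0.03,0,0,0,0],[0,0,0,0,0]]
  ]
}}

```text
time_s: 31.62
ee_pos: [451.2, -62.7, 128.6]
ee_rot: [-180.0, 0.2, 1.4]
force: [-6.3, 0.1, 3.1]
gripper_width: 0.6
gripper_force: 2.6
```

Request:
{"fn": "send_rows", "kwargs": {
  "steps": [
    [[0.03,0,0,0,0],[0,0,0,0,0]]
  ]
}}

```text
time_s: 31.78
ee_pos: [451.6, -62.6, 128.6]
ee_rot: [-180.0, 0.3, 1.4]
force: [-7.4, -1.1, 6.1]
gripper_width: 0.5
gripper_force: 3.6
```

Request:
{"fn": "send_rows", "kwargs": {
  "steps": [
    [[0.03,0,0,0,0],[0,0,0,0,0]]
  ]
}}

```text
time_s: 31.95
ee_pos: [452.3, -62.6, 128.6]
ee_rot: [-180.0, 0.4, 1.4]
force: [-8.0, -0.3, 6.8]
gripper_width: 0.3
gripper_force: 4.3
```

```bash
python3 fin.py
```

```text
32.0 [452.257 -62.583 128.556] [-179.989    0.374    1.42 ] 0.6466999318011328 [-7.581 -0.145  6.937]
red [-0.05   0.993  0.11 ] lean 2.8627987328308335 xc 499.68076660379234 yc -167.49048137274912 zc 148.69975181876518 a -121.06639822684554
blue [-0.506 -0.003  0.863] lean 30.379070543959088 xc 492.6551146453306 yc -62.084466622723006 zc 154.49199667694555 a -112.53748820043046
```

It's working: lean 30.4° and cap at x = 492.7 (home is 493.4).

Request:
{"fn": "send_rows", "kwargs": {
  "steps": [
    [[0.03,0,0,0,0],[0,0,0,0,0]]
  ]
}}

```text
time_s: 32.17
ee_pos: [453.1, -62.6, 128.6]
ee_rot: [-180.0, 0.4, 1.4]
force: [-8.7, -0.9, 8.0]
gripper_width: 0.1
gripper_force: 4.7
```

Request:
{"fn": "send_rows", "kwargs": {
  "steps": [
    [[0.03,0,0,0,0],[0,0,0,0,0]]
  ]
}}

```text
time_s: 32.33
ee_pos: [453.7, -62.7, 128.6]
ee_rot: [180.0, 0.5, 1.4]
force: [-11.2, -2.0, 9.4]
gripper_width: 0.3
gripper_force: 5.5
```

```bash
python3 fin.py
```

```text
32.3833 [453.664 -62.696 128.591] [179.994   0.493   1.429] 0.3630688466442313 [-10.71   -1.379   8.105]
red [-0.066  0.992  0.108] lean 3.802647512264207 xc 499.19521097086067 yc -167.55651851442326 zc 148.12624977233114 a -121.32027318259156
blue [-0.493 -0.006  0.87 ] lean 29.550996387695857 xc 494.23405121412213 yc -62.34076439060158 zc 155.16266530856865 a -112.74615744984061
```

Request:
{"fn": "send_rows", "kwargs": {
  "steps": [
    [[-0.1,0,0,0,0],[-0.3,0,0,0,0],[-0.3,0,-0.8,0,0],[0,0,-0.9,0,0],[0,0,0,0,0]]
  ]
}}

```text
time_s: 32.8
ee_pos: [433.1, -63.9, 202.6]
ee_rot: [179.9, -0.8, 1.4]
force: [1.4, -0.1, 0.5]
gripper_width: 0.3
gripper_force: 0.0
```

Request:
{"fn": "send_rows", "kwargs": {
  "steps": [
    [[0,0,0,0,0],[0,0,0,0,0]]
  ]
}}

```text
time_s: 32.97
ee_pos: [429.3, -63.2, 196.5]
ee_rot: [180.0, -0.0, 1.4]
force: [-0.1, 0.3, -1.0]
gripper_width: 0.4
gripper_force: 0.0
```

```bash
python3 fin.py
```

```text
33.0167 [428.884 -63.105 195.807] [-179.98     0.079    1.397] 0.862116810071923 [ 0.087  0.299 -0.561]
red [-0.498  0.001  0.867] lean 29.84030172855098 xc 495.8314147087799 yc -191.91220892815338 zc 154.49489432299282 a -114.12312887067816
blue [-0.494 -0.012  0.869] lean 29.61095955046632 xc 493.31689480992816 yc -62.77368550999543 zc 154.67379378564502 a -112.71094198659549
```

Blue now matches the home pose exactly (29.6°, centre within 0.2 mm). One final firm axial press on it.

Request:
{"fn": "send_rows", "kwargs": {
  "steps": [
    [[0.5,0,0.2,0,0],[0.6,0.02,0.3,0,0],[0,0,0,0,0],[0,0,0,0,0],[0,0,0,0,0]]
  ]
}}

```text
time_s: 33.43
ee_pos: [472.5, -62.8, 175.6]
ee_rot: [-180.0, 0.2, 1.4]
force: [-0.2, -0.3, 0.5]
gripper_width: 0.4
gripper_force: 0.0
```

Request:
{"fn": "send_rows", "kwargs": {
  "steps": [
    [[0.1,0,0.173,0,0],[0.06,0,0.1,0,0],[0,0,0,0,0],[0,0,0,0,0]]
  ]
}}

```text
time_s: 33.77
ee_pos: [479.6, -62.8, 165.6]
ee_rot: [-180.0, 0.0, 1.4]
force: [-0.1, 0.2, 0.2]
gripper_width: 0.5
gripper_force: 0.0
```

Request:
{"fn": "send_rows", "kwargs": {
  "steps": [
    [[0.03,0,0.06,0,0],[0.02,0,0.04,0,0],[0,0,0,0,0]]
  ]
}}

```text
time_s: 34.02
ee_pos: [481.9, -62.8, 161.7]
ee_rot: [180.0, 0.0, 1.4]
force: [0.0, 1.6, -0.0]
gripper_width: 0.3
gripper_force: 0.0
```

Request:
{"fn": "send_rows", "kwargs": {
  "steps": [
    [[0.02,0,0.035,0,0],[0,0,0,0,0]]
  ]
}}

```text
time_s: 34.18
ee_pos: [482.8, -62.8, 160.3]
ee_rot: [180.0, 0.0, 1.4]
force: [-0.4, -0.0, -0.3]
gripper_width: 0.4
gripper_force: 0.0
```

Request:
{"fn": "send_rows", "kwargs": {
  "steps": [
    [[0.014,0,0.025,0,0],[0,0,0,0,0]]
  ]
}}

```text
time_s: 34.35
ee_pos: [483.4, -62.8, 159.5]
ee_rot: [180.0, 0.0, 1.4]
force: [-1.4, 0.4, 1.3]
gripper_width: 0.5
gripper_force: 0.8
```

Request:
{"fn": "send_rows", "kwargs": {
  "steps": [
    [[0.012,0,0.022,0,0],[0,0,0,0,0]]
  ]
}}

```text
time_s: 34.52
ee_pos: [483.6, -62.8, 159.2]
ee_rot: [180.0, 0.0, 1.4]
force: [-2.7, -0.3, 6.1]
gripper_width: 0.3
gripper_force: 3.0
```

Request:
{"fn": "send_rows", "kwargs": {
  "steps": [
    [[0.012,0,0.022,0,0],[0,0,0,0,0]]
  ]
}}

```text
time_s: 34.68
ee_pos: [483.8, -62.8, 159.0]
ee_rot: [180.0, 0.0, 1.4]
force: [-4.3, 0.4, 10.0]
gripper_width: 0.3
gripper_force: 5.5
```

Request:
{"fn": "send_rows", "kwargs": {
  "steps": [
    [[0.012,0,0.022,0,0],[0,0,0,0,0],[0,0,0,0,0]]
  ]
}}

```text
time_s: 34.93
ee_pos: [483.8, -62.8, 158.8]
ee_rot: [180.0, 0.1, 1.4]
force: [-7.7, 0.3, 15.2]
gripper_width: 0.9
gripper_force: 8.2
```

That is 17 N against a hard stop. Retreating, with a final check.

Request:
{"fn": "send_rows", "kwargs": {
  "steps": [
    [[-0.05,0,-0.1,0,0],[-0.3,0,-0.52,0,0],[-0.4,0.3,-0.7,0,0],[-0.4,0.6,-0.7,0,0],[-0.3,0.6,-0.5,0,0]]
  ]
}}

```text
time_s: 35.35
ee_pos: [427.9, -124.4, 259.8]
ee_rot: [179.9, -0.1, 1.5]
force: [0.8, -0.6, -0.2]
gripper_width: 0.5
gripper_force: 0.0
```

Request:
{"fn": "send_rows", "kwargs": {
  "steps": [
    [[0,0,0,0,0],[0,0,0,0,0],[0,0,0,0,0]]
  ]
}}

```text
time_s: 35.6
ee_pos: [428.1, -123.7, 256.9]
ee_rot: [-180.0, 0.0, 1.4]
force: [0.8, -0.7, -0.6]
gripper_width: 0.6
gripper_force: 0.0
```

```bash
python3 fin.py; python3 look.py p20 150 120 400 300
```

```text
35.65 [ 428.001 -123.39   256.424] [-179.936    0.107    1.419] 0.3395240666898947 [ 0.626 -0.93   0.072]
red [-0.494  0.001  0.869] lean 29.615382214297423 xc 495.96981990342204 yc -192.7265211495573 zc 154.63479785720747 a -114.07117500736933
blue [-0.488 -0.017  0.872] lean 29.23366841279258 xc 493.3767829524627 yc -63.05958124016383 zc 154.7225193417406 a -112.69868972628399
35.65 [ 428.  -123.4  256.4] [-179.9    0.1    1.4] [ 0.6 -0.9  0.1]
cap [223.  131.1] (array([497. , -64.3, 156.8]), array([-0.5, -0. ,  0.9]), 4336) [[473.9 -88.8 143.4]
 [523.  -39.6 167.3]]
cap [428.9 131.9] (array([ 499.5, -191.4,  156.7]), array([-0.5, -0. ,  0.9]), 4225) [[ 476.8 -216.1  143.3]
 [ 525.7 -166.5  167.2]]
```

View pics/p20.png

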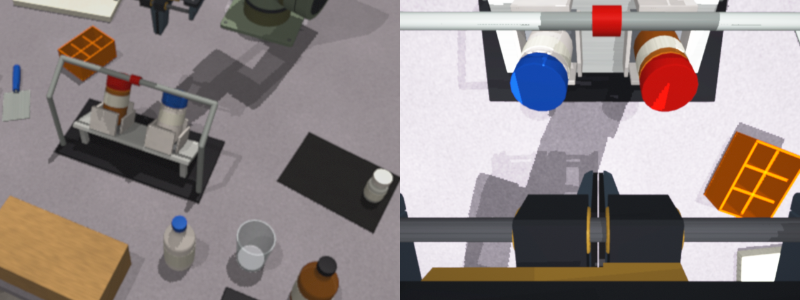

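Both jars sit home, blue on the left at (540,80) and red on the right at (668,82), and the other things on the bench are where they were. Handing in.

```bash
python3 -c "from workcell import env; print(env.job_done())"
```

```text
the job is handed in; nothing more can be done
None
```

The jars are swapped and the job is handed in: blue is in the left bay and red in the right, each pressed to the hard stop (about 17–19 N for blue, about 23 N for red, a little over the asked 20 N) and released; blue first sat 2° off and I re-seated it.

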